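Assemble a lampholder in the bench nest

TASK

Put one lampholder together in the grey assembly nest. Work in this order: stand the cap in the nest with its open mouth up, drop the ceramic insert into the cap with its thin end up, put the stepped sleeve over the insert so that its wide skirt sits fully down on the cap's shoulder, and last slip the shade ring over the sleeve's barrel until it rests on the skirt. Let go of everything, and leave the plain tube, the bottle and the cutters where they are.

Things in the scene. Friction and masses are not known exactly. Their poses are not given: they have to be found in the camera images.
- nest: Assembly nest, fixed: round aluminium flange 96 mm across and 8 mm high with a round grey plastic body 76 mm across, its top 26 mm above the bench. In the top is a round pocket 59 mm across (lip bevelled to 62 mm), 14 mm deep. Origin: centre of the underside, on the bench; z up, on the pocket's axis.
- nest_seat (a point): Centre of the nest's pocket floor, 12 mm above the bench; the cap's underside comes to rest here.
- cap: Lampholder cap, white plastic bowl, 33 mm high, standing mouth up on its flat foot (34 mm across). It widens to 54 mm across at 15 mm height; flat shoulder at 20 mm; above it a collar 43 mm across, tapered in to 39 mm at the rim. Bore 37 mm across, its floor 4 mm above the origin. Grip it across the collar. Origin: centre of the underside; z up. Round: yaw does not matter.
- insert: Ceramic insert, glazed white with small brass contacts, solid, 50 mm high, standing. Foot 33 mm across up to 25 mm height (lower edge bevelled to 28 mm); from 27 mm height a slim tower 21 mm across up to the top: grip it there. In the cap its foot stands on the bore's floor, 4 mm above the cap's origin. Origin: centre of the underside; z up. Round.
- sleeve: Stepped sleeve, white plastic, open at both ends, 58 mm high, standing on its skirt (54 mm outside, 48 inside, hollow for 16 mm). Flat shoulder at 20 mm height; above it a threaded barrel 38 mm outside (top edge 34), 30 inside, brass lined: grip it there. Seated, its lower edge is on the cap's shoulder, 20 mm above the cap's origin. Origin: centre of the underside; z up. Round.
- ring: Shade ring, white plastic with a ribbed rim, lying flat: 60 mm outside, 43 mm inside, 12 mm high, both faces alike. Grip it across its outside. Seated, its underside is on the sleeve's shoulder, 20 mm above the sleeve's origin, around the barrel. Origin: centre of the underside; z up. Round.
- tube: Bystander: plain white plastic tube of another model, 30 mm outside, 25 mm inside, 45 mm high, standing upright, no step. Not to be moved. Origin: centre of the underside.
- bottle: Bystander: white glue bottle with an orange cap, 44 mm across, 130 mm high, standing. Not to be moved. Origin: centre of the underside.
- cutters: Bystander: side cutters with orange handles, 125 mm long, 14 mm high, lying flat. Not to be moved. Origin: beside the pivot, on the bench; x points to the jaws, the handles reach 100 mm to -x.
There are look-alikes about, which are no part of the job. What is shaped like the sleeve but pink is not meant. Leave any turquoise look-alike of the insert alone.

How it is judged:
By the outcome, as a careful person would: the job done as asked, in the order asked, and still so for the second after the job is handed in, with the robot touching nothing.
It also fails if it takes over 115 s, if anything falls off the work surface, if the arm or the gripper's body presses on something with over 40 N, if the wrist force passes 120 N, or if a joint passes its speed limit or range.

ROBOT

A 6-joint arm with a two-finger parallel gripper is mounted at the origin on the work surface. World frame = base frame: x ahead of the robot, y to its left, z up, the work surface at z = 0. Lengths are in m, angles in rad, forces in N, time in s.
With the tool pointing down it reaches from about 0.35 to 0.975 m from the base axis. Payload 4.9 kg.
Tool frame: the origin (TCP) lies midway between the tips of the shut fingers; the grasp point (between the pads) lies 19 mm behind it; z points along the fingers, y is the direction in which the jaws open and shut (so a half turn about z gives the same grasp; the last joint's range is limited). The gripper opens to 85 mm and grips with 20 to 120 N. Pads are 22 mm wide; open, the fingers measure 114 mm over their backs; the gripper's body (76 mm by 85 mm) begins 54 mm behind the grasp point. The pads swing forward as they close: fully open they stand 13 mm farther back than shut.
Start: joints at [-1.358, 0.053, 1.613, -0, 1.476, -0.119], TCP at [0.204, -0.591, 0.203] pointing down, gripper open.
Joint ranges: [-3.01, 3.01], [-1.01, 2.22], [0.06, 2.58], [-1.02, 4.17], [0.09, 2.62], [-3.14, 3.14]. Speed limits (rad/s): [2.57, 2.57, 3.14, 3.14, 3.14, 3.14].

INTERFACE

Orientations are given as a unit quaternion [w, x, y, z].
In Python, from plant import state, grab_frame, camera_info, job_done, cut_out gives the robot as it stands.
- The arm moves only by the tool step_arm, never from a script. Its argument "moves" is a list of rows, each a list of 7 numbers: the shift along the tool's x, y, z in m, then the turn, a rotation vector about the tool's x, y, z in rad, then the finger opening in m, from 0 to 0.0854. A call has 1 to 8 rows; each row shifts and turns the commanded pose from where the row before left it, along the tool's axes as they then stand; what a row does not reach is not made up. A row lasts 1/10 s, in which the tool goes at most 50 mm and 8.59 degrees, less where a joint would pass 70% of its speed; a pose out of reach is approached as far as the arm can. A call is refused whole if a number of a shift passes 0.05 or a number of a turn 0.15, either way. A call with a gripper value outside its range is refused whole. The fingers move at their own pace and stop on an object; the grip force is fixed at half the most. Time passes only in rows, so rows that do not move let the fingers close. It gives the time, the measured TCP pose, the force and the opening at its end, in the units of the state.
- state(): the state, without advancing time (a new reading comes with each control period).
- grab_frame(name): name is "side" or "top" or "wrist"; returns (picture, depth): 384x512x3 uint8, red, green, blue; 384x512 float32, m along the optical axis (not along the pixel's ray), 0 where there is no reading.
- camera_info(name): a dict with "intrinsics" (3x3 intrinsics, pixels), "world_from_camera" (4x4, takes a point from camera to world coordinates). Camera axes: x right, y down, z forward; pixel columns grow to the right and rows downward; lengths in m; the calibration is good to about 2 mm. A picture is of the moment at which its call begins: read the wrist's pose just before it. camera_info takes no time and is no camera call; for the wrist camera it gives the pose at the moment of the call.
- job_done(): hands the job in, once; it reports no verdict.
Trained networks look in the newest picture that a camera, given by its name, has taken for a name from the list of things; names that differ only in an ending like _2 or _b are one class to them, and where a whole thing is asked for, a point or a joint stands for the part that bears it (a point fixed in the world has none). Each returns a list of dicts, best first, with "conf" (0 to 1); they miss things now and then, are a little off and sometimes report something else, mostly with a low value. They report only what shows in the picture. A call takes as long as a camera call. They do not tell look-alikes from the thing itself.
- cut_out(camera, query): "mask" (384x512 bool, what is visible of it) and "point" ([column, row] in pixels, amid what is visible of it).
The state is a dict: "time": time; "joint_pos": joint angles; "joint_vel": joint speeds; "joint_efforts": joint torques, N m; "tool_pos": TCP position; "tool_rot": TCP orientation; "contact_force": force on the tool from outside, world axes, zero at the start; "ft_torque": the same for the moment, N m; "gripper_width": opening from 0.0 (shut) to 1.0 (fully open).
Only numpy, scipy, OpenCV 4.12 (cv2) and the standard library are available. Lean on these libraries where they do the work, as an engineer would, in place of code of your own. Each camera call takes 0.05 s, during which the arm holds its last target.

## Working session

There is one attempt and no reset: what is moved stays moved. The work goes in short steps, Python scripts to look and compute and a tool call to move; the robot and the scene stay as the last step left them, time stands still between calls to the robot, and variables do not carry over. Pictures are saved under pics/ and viewed, and the job is handed in when it is done.

Besides the shell and the picture viewer there is one more tool, called as name([rows], argument=value, ...), one row to a line, values as JSON. step_arm: Moves the arm, as the interface text tells. Its arguments: {"type":"object","properties":{"moves":{"type":"array"}},"required":["moves"]}

```bash
mkdir -p pics; ls
cat > h.py <<'E'
import numpy as np,cv2
from plant import *
def snap(n,f):
    p,d=grab_frame(n); cv2.imwrite(f'pics/{f}.png',cv2.cvtColor(p,cv2.COLOR_RGB2BGR)); np.savez(f'pics/{f}.npz',p=p,d=d); return p,d
def cloud(n,d,ci=None):
    ci=ci or camera_info(n);K=np.array(ci['intrinsics']);T=np.array(ci['world_from_camera'])
    v,u=np.mgrid[:d.shape[0],:d.shape[1]]
    P=np.stack([(u-K[0,2])/K[0,0]*d,(v-K[1,2])/K[1,1]*d,d],-1)
    W=P@T[:3,:3].T+T[:3,3]; W[d<=0]=np.nan
    return W
E
python3 - <<'E'
from h import *
s=state();print(s)
for n in('top','side','wrist'):
    snap(n,n+'0');c=camera_info(n);print(n,np.round(c['intrinsics'],1).tolist(),np.round(c['world_from_camera'],3).tolist())
E
```

```text
pics
{'time': 0.0, 'joint_pos': array([-1.35800509e+00,  5.33635080e-02,  1.61430606e+00,  4.39140924e-05,
        1.47599335e+00, -1.18992509e-01]), 'joint_vel': array([-7.55776336e-04,  3.23405656e-04, -4.49452040e-05,  9.21109986e-04,
        1.37026355e-04,  9.35583491e-05]), 'joint_efforts': array([-4.51165542e-04, -3.93683445e+01, -3.70176065e+01, -1.37247921e-04,
        6.97447904e-03,  1.32848083e-05]), 'tool_pos': array([ 0.20345362, -0.59023581,  0.20175175]), 'tool_rot': array([-1.03502141e-03,  9.86271289e-01,  1.65129866e-01, -2.66971232e-05]), 'contact_force': array([ 0.04312966, -0.32986748,  0.16857954]), 'ft_torque': array([ 0.01870545, -0.03839201,  0.01339347]), 'gripper_width': 0.9981143667756114}
top [[449.5, 0.0, 263.1], [0.0, 449.5, 188.7], [0.0, 0.0, 1.0]] [[0.01, -0.987, 0.158, 0.361], [-1.0, -0.009, 0.003, 0.021], [-0.002, -0.158, -0.987, 1.266], [0.0, 0.0, 0.0, 1.0]]
side [[382.5, 0.0, 255.7], [0.0, 382.5, 192.7], [0.0, 0.0, 1.0]] [[-0.819, -0.414, 0.398, 0.106], [-0.574, 0.597, -0.56, 0.636], [-0.005, -0.687, -0.727, 0.827], [0.0, 0.0, 0.0, 1.0]]
wrist [[279.8, 0.0, 250.7], [0.0, 279.8, 189.6], [0.0, 0.0, 1.0]] [[0.326, -0.903, -0.281, 0.276], [-0.945, -0.312, -0.095, -0.565], [-0.002, 0.297, -0.955, 0.372], [0.0, 0.0, 0.0, 1.0]]
```

View pics/top0.png

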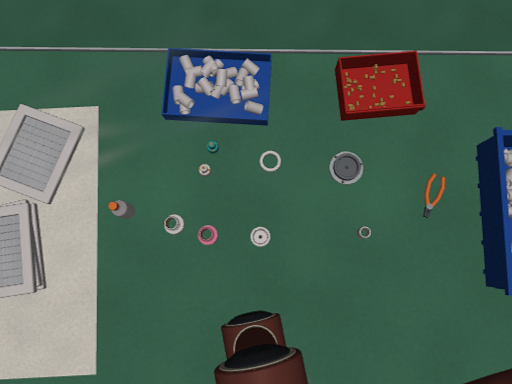

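View pics/side0.png

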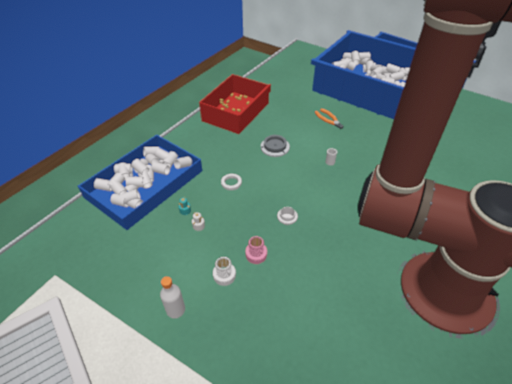

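View pics/wrist0.png

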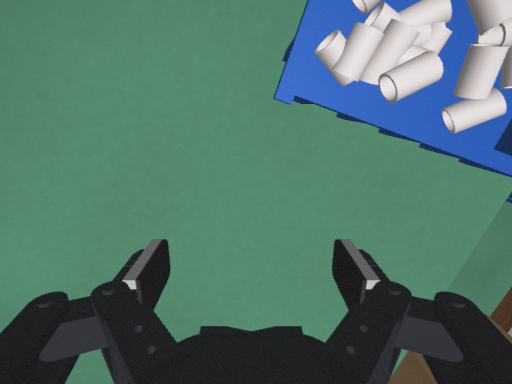

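The top view shows the bottle at (120,208), white sleeve (174,224), pink look-alike (207,235), cap (260,237), insert (205,169), turquoise look-alike (212,147), ring (270,161), nest (347,167), tube (365,232) and cutters (434,195).

```bash
cat >> h.py <<'E'
def circ(u,v): 
    x,y,r=0,0,0
    A=np.c_[2*u,2*v,np.ones(len(u))];s=np.linalg.lstsq(A,u*u+v*v,rcond=None)[0];return s[0],s[1],np.sqrt(s[2]+s[0]**2+s[1]**2)
E
python3 - <<'E'
from h import *
z=np.load('pics/top0.npz');W=cloud('top',z['d'])
for n,(u,v),r in [('sleeve',(174,224),14),('pink',(207,235),14),('cap',(260,237),14),('insert',(205,169),9),('turq',(212,147),9),('ring',(270,161),14),('nest',(347,167),20),('tube',(365,232),10),('bottle',(120,208),14)]:
    w=W[v-r:v+r+1,u-r:u+r+1].reshape(-1,3);w=w[w[:,2]>0.006]
    h=w[:,2]; print(n,len(w),'mid',np.round((w.min(0)+w.max(0))/2,4),'mean',np.round(w.mean(0),4),'ztop',np.round(np.percentile(h,[5,50,95,99]),3))
print(np.nanmedian(W[300:320,130:180,2]))
for c in('cap','nest','ring','sleeve','insert'):
    print(c,[(round(o['conf'],2),np.round(o['point']).tolist(),int(o['mask'].sum())) for o in cut_out('top',c)])
E
python3 -c "
import cv2;a=cv2.imread('pics/top0.png')[120:270,90:390];cv2.imwrite('pics/topz.png',cv2.resize(a,None,fx=2.6,fy=2.6,interpolation=2))"
```

```text
sleeve 261 mid [0.4651 0.2673 0.0354] mean [0.4578 0.2667 0.033 ] ztop [0.012 0.025 0.059 0.061]
pink 250 mid [0.4254 0.1846 0.0345] mean [0.4294 0.1744 0.0319] ztop [0.013 0.022 0.059 0.061]
cap 213 mid [0.4245 0.0315 0.0223] mean [0.4276 0.0315 0.02  ] ztop [0.006 0.02  0.032 0.035]
insert 121 mid [0.6175 0.1906 0.0308] mean [0.6103 0.1882 0.0343] ztop [0.011 0.029 0.053 0.054]
turq 125 mid [0.6769 0.1706 0.0309] mean [0.6771 0.1687 0.0334] ztop [0.009 0.029 0.052 0.055]
ring 183 mid [0.6394 0.0021 0.013 ] mean [0.6421 0.0061 0.012 ] ztop [0.007 0.012 0.017 0.018]
nest 818 mid [ 0.6321 -0.2163  0.0196] mean [ 0.6244 -0.2104  0.0154] ztop [0.007 0.013 0.028 0.03 ]
tube 99 mid [ 0.4471 -0.2577  0.0288] mean [ 0.4413 -0.2516  0.0311] ztop [0.007 0.035 0.048 0.05 ]
bottle 358 mid [0.5043 0.4194 0.0707] mean [0.4932 0.3987 0.0796] ztop [0.017 0.086 0.131 0.133]
0.00025713634730417656
cap [(0.51, [262.0, 234.0], 308), (0.47, [276.0, 158.0], 198)]
nest [(0.77, [347.0, 170.0], 874), (0.45, [259.0, 232.0], 319)]
ring [(0.6, [279.0, 159.0], 191)]
sleeve [(0.69, [213.0, 234.0], 305), (0.59, [176.0, 227.0], 251)]
insert [(0.71, [432.0, 200.0], 356), (0.59, [212.0, 146.0], 111)]
```

View pics/topz.png

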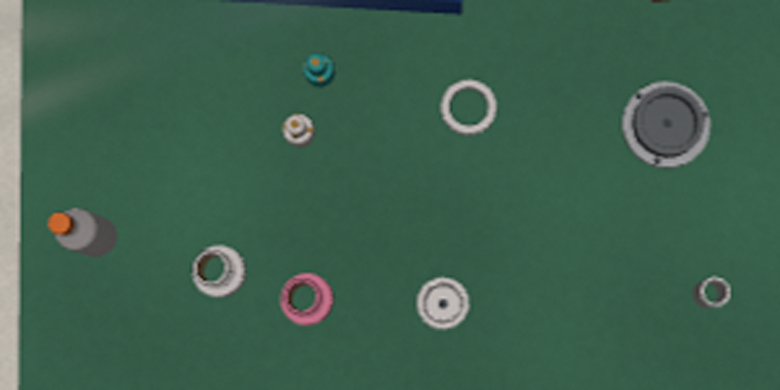

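```bash
cat >> h.py <<'E'
from scipy.spatial.transform import Rotation as Ro
def pose():
    s=state();q=s['tool_rot'];return np.array(s['tool_pos']),Ro.from_quat([q[1],q[2],q[3],q[0]])
def go(x,y,z,yaw=None):
    "yaw=deg of tool x axis in world (tool z down); prints tool-frame shift and turn"
    p,R=pose(); d=R.inv().apply(np.array([x,y,z])-p)
    X=R.as_matrix()[:,0]; cy=np.degrees(np.arctan2(X[1],X[0]))
    if yaw is None: yaw=cy
    a=np.radians(yaw);Rt=Ro.from_matrix(np.array([[np.cos(a),np.sin(a),0],[np.sin(a),-np.cos(a),0],[0,0,-1]]))
    rv=(R.inv()*Rt).as_rotvec()
    s=state();print('t',round(s['time'],2),'pos',np.round(p,4),'yaw',round(cy,1),'w',round(s['gripper_width']*85.4,1),'F',np.round(s['contact_force'],1))
    print('shift',np.round(d,4),'turn',np.round(rv,3),'rows>=',round(max(np.linalg.norm(d)/.05,np.linalg.norm(rv)/.15),1))
E
python3 - <<'E'
from h import *
go(.63,-.215,.25,0)
p,R=pose();c=camera_info('wrist');T=np.array(c['world_from_camera']);M=np.eye(4);M[:3,:3]=R.as_matrix();M[:3,3]=p
print(np.round(np.linalg.inv(M)@T,4))
z=np.load('pics/top0.npz');W=cloud('top',z['d']);print(np.round(W[228:247:2,260,2]*1000),np.round(W[237,248:274:2,2]*1000))
E
```

```text
t 0.4 pos [ 0.2036 -0.5908  0.2028] yaw 19.0 w 85.3 F [-0.4 -0.2  0.2]
shift [ 0.5256 -0.2164 -0.0471] turn [-0.     0.     0.332] rows>= 11.4
[[ 4.000e-04 -9.548e-01 -2.972e-01  7.670e-02]
 [ 1.000e+00  3.000e-04  3.000e-04 -9.000e-04]
 [-2.000e-04 -2.972e-01  9.548e-01 -1.701e-01]
 [ 0.000e+00  0.000e+00  0.000e+00  1.000e+00]]
[20.  6.  2. -1.  7.  5.  5.  6. 20. -2.] [-4.  1. 22.  2.  5.  4.  7.  7.  2. 10. 17. 20. -1.]
```

step_arm([
  [0.044,-0.018,-0.004,0,0,0,0.085],
  [0.044,-0.018,-0.004,0,0,0,0.085],
  [0.044,-0.018,-0.004,0,0,0,0.085],
  [0.044,-0.018,-0.004,0,0,0,0.085],
  [0.044,-0.018,-0.004,0,0,0,0.085],
  [0.044,-0.018,-0.004,0,0,0,0.085],
])

```text
time: 1.0
tool_pos: [0.4192, -0.4014, 0.2274]
tool_rot: [0.0, 0.986, 0.165, 0.0]
contact_force: [-0.1, -1.0, 0.7]
gripper_width: 0.993
```

step_arm([
  [0.045,-0.018,-0.004,0,0,0,0.085],
  [0.045,-0.018,-0.004,0,0,0,0.085],
  [0.045,-0.018,-0.004,0,0,0,0.085],
  [0.045,-0.018,-0.004,0,0,0,0.085],
  [0.045,-0.018,-0.004,0,0,0.11,0.085],
  [0.035,-0.024,0,0,0,0.11,0.085],
  [0.0,0.0,0,0,0,0.11,0.085],
  [0,0,0,0,0,0,0.085],
])

```text
time: 1.8
tool_pos: [0.631, -0.2121, 0.2467]
tool_rot: [0.0, 1.0, 0.002, -0.0]
contact_force: [0.2, -0.3, -0.0]
gripper_width: 0.994
```

Run:
```python
from h import *
go(.63,-.215,.25,0)
p,d=snap('wrist','w_nest')
W=cloud('wrist',d);np.save('pics/w_nest_W.npy',W)
z=W[...,2]; m=(z>.022)&(z<.032)
print(m.sum(), np.nanmedian(z[m]))
```

```text
t 1.8 pos [ 0.631  -0.2121  0.2467] yaw 0.2 w 84.9 F [ 0.2 -0.3 -0. ]
shift [-0.001   0.0029 -0.0033] turn [0.    0.    0.004] rows>= 0.1
2939 0.025628833071295765
```

View pics/w_nest.png

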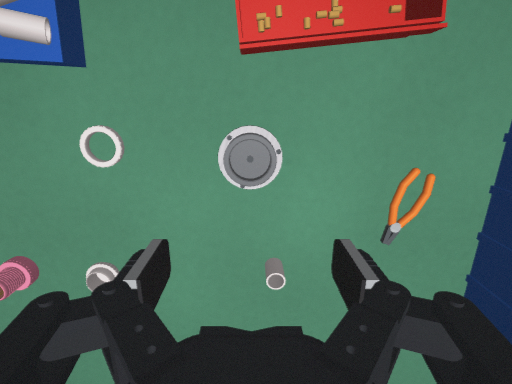

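```bash
cat >> h.py <<'E'
from scipy.optimize import least_squares
def edgefit(img,Wc,cam,z,r,guess,r_tol=.006,inner=None):
    """fit circle of radius r at height z: sample radial gray profiles on the plane, find strongest gradient, lsq center"""
    T=np.array(cam['world_from_camera']);K=np.array(cam['intrinsics']);g=cv2.GaussianBlur(cv2.cvtColor(img,cv2.COLOR_RGB2GRAY),(3,3),0).astype(np.float32)
    c=np.array(guess,float)
    for it in range(5):
        th=np.linspace(0,2*np.pi,120,endpoint=False);rr=np.arange(r-r_tol,r+r_tol,.0002)
        X=c[0]+np.cos(th)[:,None]*rr;Y=c[1]+np.sin(th)[:,None]*rr
        P=np.stack([X,Y,np.full_like(X,z)],-1)
        Q=(P-T[:3,3])@T[:3,:3];u=Q[...,0]/Q[...,2]*K[0,0]+K[0,2];v=Q[...,1]/Q[...,2]*K[1,1]+K[1,2]
        s=cv2.remap(g,u.astype(np.float32),v.astype(np.float32),cv2.INTER_LINEAR)
        s=cv2.GaussianBlur(s,(9,1),0);G=np.gradient(s,axis=1)
        G=-G if inner is None else (G if inner else np.abs(G))  # default: bright inside
        k=G.argmax(1);ok=G.max(1)>0.35*np.median(G.max(1))
        px=c[0]+np.cos(th)*rr[k];py=c[1]+np.sin(th)*rr[k]
        f=least_squares(lambda q:np.hypot(px[ok]-q[0],py[ok]-q[1])-q[2],[*c,r],loss='soft_l1',f_scale=.0005)
        c=f.x[:2]
    return np.round(f.x,4),int(ok.sum()),round(float(np.median(np.abs(f.fun))),5)
E
python3 - <<'E'
from h import *
cam=camera_info('wrist');z=np.load('pics/w_nest.npz');W=np.load('pics/w_nest_W.npy');p=z['p']
Z=W[...,2];b=(slice(115,200),slice(205,295));w=W[b].reshape(-1,3)
for lo,hi in((.004,.010),(.023,.030)):
    q=w[(w[:,2]>lo)&(w[:,2]<hi)];print(len(q),q.mean(0).round(4),((q.min(0)+q.max(0))/2).round(4))
g=w[w[:,2]>.023].mean(0)[:2];print('g',g)
print('flange',edgefit(p,W,cam,.008,.048,g))
for r in(.0295,.031,.038):print(r,edgefit(p,W,cam,.026,r,g,.003,inner=2))
b=W[118:172,72:130].reshape(-1,3);q=b[b[:,2]>.006];print('ring',q.mean(0),((q.min(0)+q.max(0))/2))
g=q.mean(0)[:2]
print('ring',edgefit(p,W,cam,.012,.030,g),edgefit(p,W,cam,.012,.0215,g,inner=True))
go(.425,.035,.25,0)
E
```

```text
1030 [ 0.6366 -0.2098  0.0074] [ 0.6286 -0.2102  0.007 ]
871 [ 0.6292 -0.2103  0.025 ] [ 0.6283 -0.2102  0.0252]
g [ 0.6291838  -0.21025068]
flange (array([ 0.628 , -0.2105,  0.0475]), 117, 0.00011)
0.0295 (array([ 0.6292, -0.2106,  0.0307]), 120, 0.00021)
0.031 (array([ 0.6292, -0.2106,  0.0307]), 120, 0.00018)
0.038 (array([ 0.6289, -0.2105,  0.0382]), 118, 0.00027)
ring [0.64539893 0.00635483 0.01053867] [0.64442281 0.00709348 0.00983665]
ring (array([0.6447, 0.0059, 0.0298]), 120, 0.00018) (array([0.6446, 0.0062, 0.0219]), 120, 0.00016)
t 1.85 pos [ 0.6304 -0.2129  0.2468] yaw 0.3 w 85.1 F [ 0.  -0.4 -0.8]
shift [-0.2042 -0.2489 -0.0032] turn [0.    0.001 0.005] rows>= 6.4
```

step_arm([
  [-0.029,-0.036,0.0,0,0,0,0.085],
  [-0.029,-0.036,0.0,0,0,0,0.085],
  [-0.029,-0.036,0.0,0,0,0,0.085],
  [-0.029,-0.036,0.0,0,0,0,0.085],
  [-0.029,-0.036,0.02,0,0,0,0.085],
  [-0.029,-0.036,0.02,0,0,0,0.08],
  [-0.03,-0.033,0.02,0,0,0,0.07],
  [0,0,0,0,0,0,0.065],
])

```text
time: 2.65
tool_pos: [0.4205, 0.037, 0.182]
tool_rot: [-0.001, 1.0, 0.003, -0.004]
contact_force: [0.3, -0.0, 0.1]
gripper_width: 0.763
```

```bash
cat >> h.py <<'E'
def look(name):
    cam=camera_info('wrist');p,d=snap('wrist',name);W=cloud('wrist',d,cam);np.save(f'pics/{name}_W.npy',W);return cam,p,W
def near(W,x,y,r,zlo,zhi=9):
    w=W.reshape(-1,3);q=w[(np.hypot(w[:,0]-x,w[:,1]-y)<r)&(w[:,2]>zlo)&(w[:,2]<zhi)];return len(q),q.mean(0).round(4),((q.min(0)+q.max(0))/2).round(4),q[:,2].max().round(4)
E
python3 - <<'E'
from h import *
cam,p,W=look('w_cap')
print(near(W,.43,.032,.05,.015))
g=near(W,.43,.032,.05,.028)[1][:2];print(g)
print('brim',edgefit(p,W,cam,.016,.027,g),'bore',edgefit(p,W,cam,.033,.0185,g,.003,inner=2),'collar',edgefit(p,W,cam,.033,.0195,g,.003,inner=2))
go(*g,.05,0)
E
```

```text
(26561, array([0.4335, 0.0282, 0.2727]), array([0.4297, 0.0321, 0.1621]), np.float64(0.3091))
[0.4335 0.028 ]
brim (array([0.429 , 0.0334, 0.0274]), 120, 0.00016) bore (array([0.4324, 0.0335, 0.0204]), 120, 0.00012) collar (array([0.4323, 0.0337, 0.0206]), 120, 0.00026)
t 2.7 pos [0.4234 0.0355 0.1847] yaw 0.3 w 64.9 F [0.3 0.2 1.2]
shift [0.0105 0.0076 0.1347] turn [-0.     0.003  0.005] rows>= 2.7
```

View pics/w_cap.png

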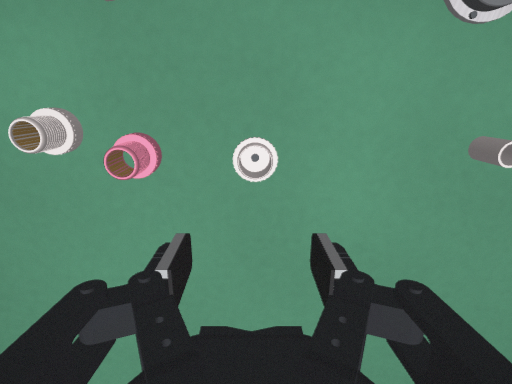

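Run:
```python
from h import *
print([pose()[0].round(4).tolist() for _ in range(3)])
cam,p,W=look('w_cap2')
print([pose()[0].round(4).tolist() for _ in range(3)], cam['world_from_camera'][:3,3] if hasattr(cam['world_from_camera'],'shape') else 0)
print(near(W,.43,.032,.03,.028,.06),near(W,.43,.032,.04,.012,.024))
g=near(W,.43,.032,.05,.028,.06)[1][:2]
for z in(.015,.0175,.02):print('brim',edgefit(p,W,cam,z,.027,g,.004))
for z in(.03,.033):print('bore',edgefit(p,W,cam,z,.0185,g,.0012,inner=False),'bore',edgefit(p,W,cam,z,.0195,g,.003,inner=2))
```

```text
[[0.4234, 0.0355, 0.1847], [0.4234, 0.0355, 0.1847], [0.4234, 0.0355, 0.1847]]
[[0.4254, 0.0346, 0.1868], [0.4254, 0.0346, 0.1868], [0.4254, 0.0346, 0.1868]] [0.5002668  0.03714668 0.35447262]
(230, array([0.4303, 0.0338, 0.0309]), array([0.4294, 0.0339, 0.0309]), np.float64(0.0338)) (645, array([0.4322, 0.0339, 0.0189]), array([0.43  , 0.0339, 0.018 ]), np.float64(0.024))
brim (array([0.4287, 0.0334, 0.0274]), 120, 0.00018)
brim (array([0.4293, 0.0334, 0.0272]), 120, 0.00016)
brim (array([0.4298, 0.0335, 0.027 ]), 120, 0.00018)
bore (array([0.4299, 0.0335, 0.0187]), 119, 8e-05) bore (array([0.4317, 0.0337, 0.0208]), 120, 0.00026)
bore (array([0.4303, 0.0335, 0.0187]), 118, 3e-05) bore (array([0.4324, 0.0338, 0.0206]), 120, 0.00023)
```

step_arm([
  [0.003,0.0,0.03,0,0,0.005,0.065],
  [0,0,0.04,0,0,0,0.065],
  [0,0,0.04,0,0,0,0.065],
  [0,0,0,0,0,0,0.065],
  [0,0,0,0,0,0,0.065],
  [0,0,0,0,0,0,0.065],
])

```text
time: 3.35
tool_pos: [0.4319, 0.034, 0.0805]
tool_rot: [0.0, 1.0, -0.002, 0.003]
contact_force: [-0.2, 0.3, 1.9]
gripper_width: 0.759
```

Run:
```python
from h import *
go(.43,.0335,.022,0)
cam,p,W=look('w_cap3')
print(near(W,.43,.032,.03,.028,.04),near(W,.43,.032,.04,.012,.024))
g=(.43,.0335)
print('brim',edgefit(p,W,cam,.018,.027,g,.004))
for z in(.033,):print('bore',edgefit(p,W,cam,z,.0185,g,.0012,inner=False))
```

```text
t 3.35 pos [0.4319 0.034  0.0805] yaw -0.2 w 64.9 F [-0.2  0.3  1.9]
shift [-0.0022  0.0005  0.0585] turn [ 0.001 -0.005 -0.004] rows>= 1.2
(460, array([0.4309, 0.0338, 0.0309]), array([0.43  , 0.0336, 0.031 ]), np.float64(0.0341)) (1246, array([0.4337, 0.0337, 0.0189]), array([0.4298, 0.0339, 0.018 ]), np.float64(0.024))
brim (array([0.4293, 0.0335, 0.0272]), 120, 0.00016)
bore (array([0.4306, 0.0336, 0.0187]), 120, 0.00011)
```

View pics/w_cap3.png

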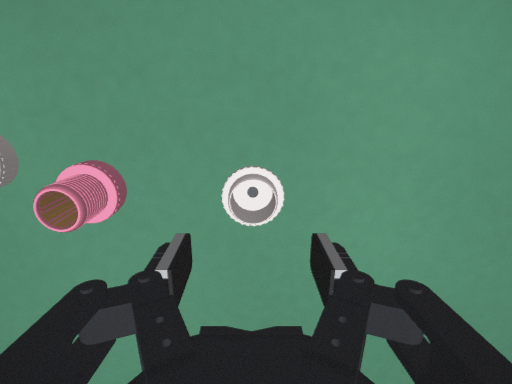

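step_arm([
  [-0.002,0.0,0.03,0,0,0,0.065],
  [0,0,0.026,0,0,0,0.062],
  [0,0,0,0,0,0,0.06],
  [0,0,0,0,0,0,0.06],
  [0,0,0,0,0,0,0.06],
])

```text
time: 3.9
tool_pos: [0.4294, 0.0346, 0.0238]
tool_rot: [0.0, 1.0, -0.002, 0.002]
contact_force: [0.1, 0.1, 0.3]
gripper_width: 0.7
```

Run:
```python
from h import *
go(.43,.0335,.022,0)
snap('wrist','w_cap4')
```

```text
t 3.9 pos [0.4294 0.0346 0.0238] yaw -0.2 w 59.7 F [0.1 0.1 0.3]
shift [0.0006 0.0011 0.0018] turn [ 0.    -0.004 -0.003] rows>= 0.0
```

View pics/w_cap4.png

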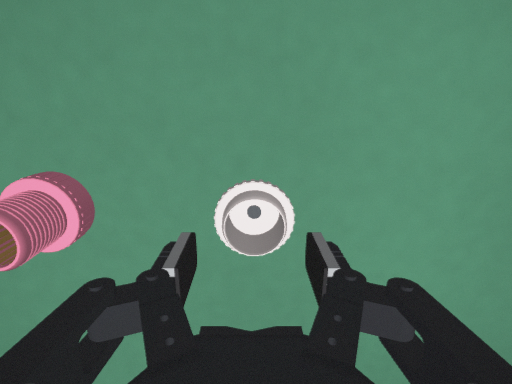

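step_arm([
  [0,0,0,0,0,0,0.045],
  [0,0,0,0,0,0,0.03],
  [0,0,0,0,0,0,0.03],
  [0,0,0,0,0,0,0.03],
  [0,0,0,0,0,0,0.03],
  [0,0,0,0,0,0,0.03],
])

```text
time: 4.55
tool_pos: [0.4272, 0.0348, 0.0212]
tool_rot: [-0.0, 1.0, -0.002, -0.0]
contact_force: [0.4, -0.3, -0.6]
gripper_width: 0.351
```

Run:
```python
from h import *
go(.43,.0335,.022,0)
cam,p,W=look('w_cap5')
print('bore',edgefit(p,W,cam,.033,.0185,(.43,.0335),.0012,inner=False))
```

```text
t 4.55 pos [0.4272 0.0348 0.0212] yaw -0.2 w 29.9 F [ 0.4 -0.3 -0.6]
shift [ 0.0028  0.0013 -0.0008] turn [-0.     0.    -0.003] rows>= 0.1
bore (array([0.4308, 0.0337, 0.0187]), 117, 0.00019)
```

View pics/w_cap5.png

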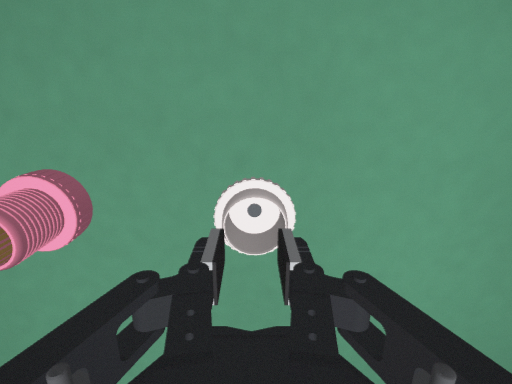

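Run:
```python
from h import *
p,R=pose();W=np.load('pics/w_cap5_W.npy')
T=R.inv().apply((W-p).reshape(-1,3)).reshape(W.shape)
for (u,v) in [(222,232),(219,240),(214,250),(222,260),(222,280),(222,298),(212,270),(205,300),(287,232),(290,250),(288,270),(288,295)]: print(u,v,'tool',T[v,u].round(4),'world',W[v,u].round(4))
```

```text
222 232 tool [ 0.0109 -0.0163 -0.0354] world [0.4382 0.0511 0.0567]
219 240 tool [ 0.0119 -0.0167 -0.0464] world [0.4392 0.0515 0.0676]
214 250 tool [ 0.0121 -0.0179 -0.0564] world [0.4394 0.0527 0.0777]
222 260 tool [-0.0032 -0.0163 -0.0398] world [0.4241 0.0512 0.0611]
222 280 tool [-0.059  -0.024   0.0218] world [ 0.3682  0.059  -0.0006]
222 298 tool [-0.076  -0.0245  0.0217] world [ 0.3512  0.0596 -0.0005]
212 270 tool [ 0.0078 -0.0177 -0.0658] world [0.4351 0.0525 0.0871]
205 300 tool [ 0.0179 -0.0153 -0.0974] world [0.4451 0.0501 0.1186]
287 232 tool [ 0.0116  0.0179 -0.0368] world [0.4387 0.0169 0.058 ]
290 250 tool [ 0.0117  0.0169 -0.0557] world [0.4389 0.0179 0.0769]
288 270 tool [ 0.0078  0.0148 -0.0658] world [0.4349 0.02   0.087 ]
288 295 tool [-0.0049  0.0153 -0.0658] world [0.4223 0.0195 0.0871]
```

```bash
python3 - <<'E'
from h import *
for n in('w_cap4','w_cap5'):
    d=np.load(f'pics/{n}.npz')['d'];
    K=np.array(camera_info('wrist')['intrinsics'])
    C=np.array([[0,-.9548,-.2972,.0767],[1,0,0,-.0009],[0,-.2972,.9548,-.1701]])
    v,u=np.mgrid[:384,:512];P=np.stack([(u-K[0,2])/K[0,0]*d,(v-K[1,2])/K[1,1]*d,d],-1)
    T=P@C[:,:3].T+C[:,3]
    m=(d>0)&(T[...,2]<-.015)&(v<330)
    q=T[m];print(n,m.sum(),'max z',np.sort(q[:,2])[-30:].round(4)[::6])
    for k in np.argsort(T[...,2][m])[-200::25]: print(u[m][k],v[m][k],q[k].round(4))
E
python3 -c "
import cv2;a=cv2.imread('pics/w_cap5.png')[190:320,170:340];cv2.imwrite('pics/z.png',cv2.resize(a,None,fx=4,fy=4,interpolation=2))"
```

```text
w_cap4 18731 max z [-0.0153 -0.0152 -0.0151 -0.0151 -0.015 ]
29 209 [ 0.0171 -0.1309 -0.0169]
45 236 [-0.0005 -0.1255 -0.0166]
10 251 [-0.0108 -0.1495 -0.0165]
37 217 [ 0.0118 -0.1279 -0.0162]
18 201 [ 0.0217 -0.1369 -0.016 ]
1 247 [-0.0085 -0.155  -0.0158]
7 249 [-0.01   -0.152  -0.0155]
34 211 [ 0.0152 -0.1296 -0.0152]
w_cap5 19086 max z [-0.0153 -0.0152 -0.0152 -0.0151 -0.015 ]
20 201 [ 0.022  -0.135  -0.0167]
44 227 [ 0.0054 -0.1249 -0.0166]
35 209 [ 0.0169 -0.1278 -0.0164]
44 232 [ 0.0019 -0.126  -0.0161]
42 219 [ 0.0103 -0.1254 -0.0159]
44 226 [ 0.0057 -0.1254 -0.0157]
39 212 [ 0.0147 -0.1265 -0.0155]
34 208 [ 0.0171 -0.1292 -0.0152]
```

View pics/z.png

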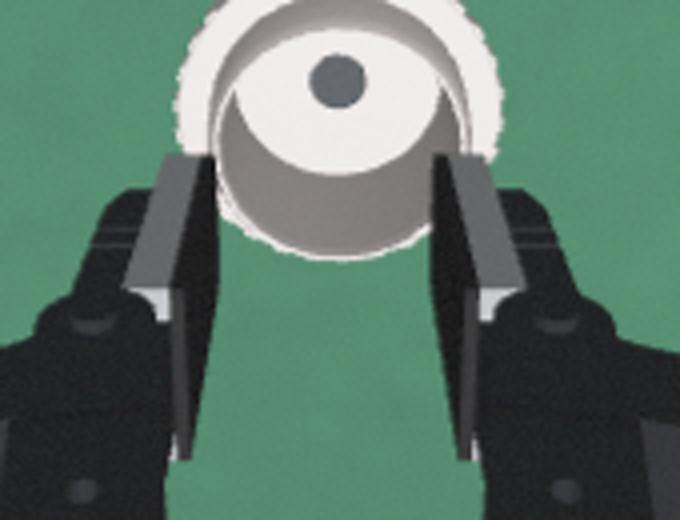

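Run:
```python
from h import *
for n in('side','top'):
    p,d=snap(n,n+'1');W=cloud(n,d);np.save(f'pics/{n}1_W.npy',W)
a=cv2.imread('pics/side1.png')[130:290,220:420];cv2.imwrite('pics/z.png',cv2.resize(a,None,fx=3.5,fy=3.5,interpolation=2))
W=np.load('pics/side1_W.npy');w=W.reshape(-1,3);q=w[(abs(w[:,0]-.43)<.03)&(abs(w[:,1]-.035)<.07)]
print(np.histogram(q[:,2],bins=np.arange(0,.2,.01)))
q=q[(q[:,2]>.04)&(q[:,2]<.08)];print(q[np.argsort(q[:,2])][:200:10].round(3))
```

```text
(array([204,  89,  71,  27,   2,  21,  40,  26,  17,  37,  48,  59,  53,
        50,  79,  87,  38,  27,  59]), array([0.  , 0.01, 0.02, 0.03, 0.04, 0.05, 0.06, 0.07, 0.08, 0.09, 0.1 ,
       0.11, 0.12, 0.13, 0.14, 0.15, 0.16, 0.17, 0.18, 0.19]))
[[0.427 0.018 0.049]
 [0.428 0.017 0.055]
 [0.418 0.019 0.059]
 [0.422 0.059 0.062]
 [0.42  0.057 0.065]
 [0.419 0.019 0.067]
 [0.418 0.051 0.07 ]
 [0.421 0.057 0.073]
 [0.426 0.019 0.078]]
```

View pics/z.png

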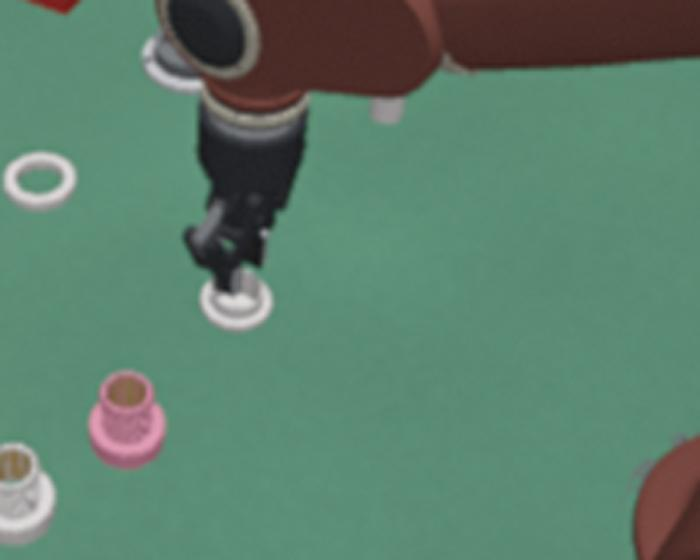

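The gripper closed to 30 mm without touching the cap. Both cameras put the finger tips about 33 mm above the reported TCP, so the tips were over the rim. I'll reopen and go lower, using the measured tip offset.

step_arm([
  [0,0,0,0,0,0,0.06],
  [0,0,0,0,0,0,0.06],
  [0,0,0,0,0,0,0.06],
  [0.002,0.001,0.02,0,0,0,0.06],
  [0,0,0,0,0,0,0.06],
  [0,0,0,0,0,0,0.06],
  [0,0,0,0,0,0,0.06],
])

```text
time: 5.4
tool_pos: [0.4296, 0.0338, 0.0019]
tool_rot: [0.0, 1.0, -0.002, 0.0]
contact_force: [-0.2, -0.5, -0.5]
gripper_width: 0.702
```

```bash
cat >> h.py <<'E'
def tips(p,W):
    "finger tip world points: front face strip, near tool x=.011"
    P,R=pose();T=R.inv().apply((W-P).reshape(-1,3)).reshape(W.shape)
    for s in(-1,1):
        m=(abs(T[...,0]-.0115)<.003)&(T[...,2]<-.02)&(T[...,2]>-.06)&(s*T[...,1]>0)&(abs(T[...,1])<.06)
        q=W[m];print('tip',s,len(q),'minz',np.sort(q[:,2])[:5].round(4),'tooly',T[m][:,1].min().round(4),T[m][:,1].max().round(4))
E
python3 - <<'E'
from h import *
go(.43,.0335,-.010,0)
cam,p,W=look('w_cap6');tips(p,W)
print('bore',edgefit(p,W,cam,.033,.0185,(.43,.0335),.0012,inner=False))
E
```

```text
t 5.4 pos [0.4296 0.0338 0.0019] yaw -0.2 w 60.0 F [-0.2 -0.5 -0.5]
shift [0.0004 0.0003 0.0119] turn [ 0.    -0.001 -0.003] rows>= 0.2
tip -1 480 minz [0.0222 0.0223 0.0229 0.0234 0.0234] tooly -0.0381 -0.0129
tip 1 478 minz [0.0223 0.0224 0.0227 0.0232 0.0236] tooly 0.0137 0.0355
bore (array([0.4309, 0.0336, 0.0187]), 120, 0.00013)
```

View pics/w_cap6.png

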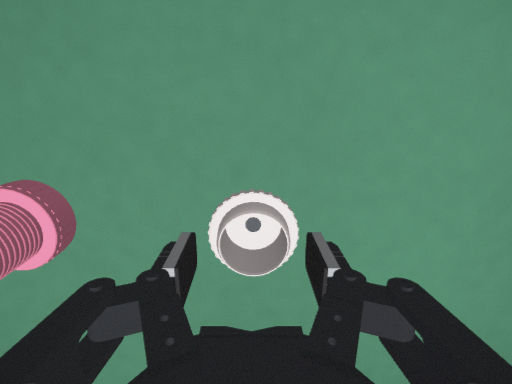

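step_arm([
  [0.001,0,0.006,0,0,0,0.06],
  [0,0,0.006,0,0,0,0.06],
  [0,0,0,0,0,0,0.06],
  [0,0,0,0,0,0,0.06],
  [0,0,0,0,0,0,0.06],
])

```text
time: 5.95
tool_pos: [0.4303, 0.0338, -0.0107]
tool_rot: [0.0, 1.0, -0.002, -0.0]
contact_force: [-0.0, -1.0, 0.5]
gripper_width: 0.702
```

Run:
```python
from h import *
go(.43,.0335,-.010,0)
cam,p,W=look('w_cap7')
```

```text
t 5.95 pos [ 0.4303  0.0338 -0.0107] yaw -0.2 w 60.0 F [-0.  -1.   0.5]
shift [-0.0003  0.0003 -0.0007] turn [ 0.     0.    -0.003] rows>= 0.0
```

View pics/w_cap7.png

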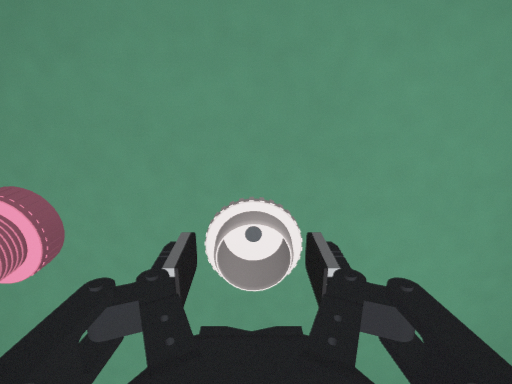

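step_arm([
  [0,0,0,0,0,0,0.045],
  [0,0,0,0,0,0,0.03],
  [0,0,0,0,0,0,0.03],
  [0,0,0,0,0,0,0.03],
  [0,0,0,0,0,0,0.03],
])

```text
time: 6.5
tool_pos: [0.4313, 0.0334, -0.0096]
tool_rot: [0.0, 1.0, -0.002, 0.001]
contact_force: [-1.5, -0.8, 5.8]
gripper_width: 0.468
```

Run:
```python
from h import *
go(.43,.0335,-.010,0)
cam,p,W=look('w_cap8')
print('bore',edgefit(p,W,cam,.033,.0185,(.43,.0335),.0012,inner=False))
```

```text
t 6.5 pos [ 0.4313  0.0334 -0.0096] yaw -0.2 w 40.0 F [-1.5 -0.8  5.8]
shift [-0.0013 -0.0001  0.0004] turn [ 0.001 -0.002 -0.003] rows>= 0.0
bore (array([0.43  , 0.0339, 0.0187]), 98, 0.00028)
```

View pics/w_cap8.png

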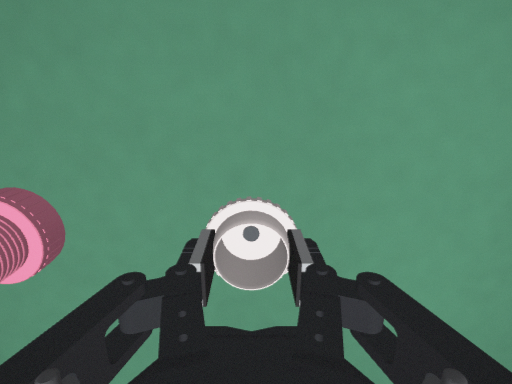

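```bash
python3 - <<'E'
from h import *
for n in ('w_cap8','w_cap7'):
    W=np.load(f'pics/{n}_W.npy')
    for u in ((210,208,296,293) if n=='w_cap8' else (190,186,312,316)):
        print(n,u,[(v,W[v,u].round(4).tolist()) for v in range(226,246,2)])
E
python3 -c "
import cv2;a=cv2.imread('pics/w_cap8.png')[190:320,170:340];cv2.imwrite('pics/z.png',cv2.resize(a,None,fx=4,fy=4,interpolation=2))"
```

```text
w_cap8 210 [(226, [0.4429, 0.0569, 0.0197]), (228, [0.4416, 0.057, 0.0194]), (230, [0.4431, 0.0561, 0.0252]), (232, [0.4428, 0.0559, 0.0271]), (234, [0.4427, 0.0556, 0.0291]), (236, [0.4424, 0.0554, 0.0308]), (238, [0.4429, 0.055, 0.0339]), (240, [0.4426, 0.0548, 0.0355]), (242, [0.4422, 0.0546, 0.0369]), (244, [0.4416, 0.0545, 0.0378])]
w_cap8 208 [(226, [0.4426, 0.0581, 0.019]), (228, [0.4414, 0.0582, 0.019]), (230, [0.4425, 0.0574, 0.024]), (232, [0.4428, 0.057, 0.0271]), (234, [0.4427, 0.0566, 0.0292]), (236, [0.4436, 0.056, 0.0332]), (238, [0.4428, 0.056, 0.0339]), (240, [0.4428, 0.0557, 0.0359]), (242, [0.4431, 0.0553, 0.0386]), (244, [0.4432, 0.055, 0.0408])]
w_cap8 296 [(226, [0.4335, 0.0061, -0.0006]), (228, [0.4408, 0.0093, 0.0181]), (230, [0.4432, 0.0106, 0.0256]), (232, [0.4428, 0.0109, 0.0274]), (234, [0.4428, 0.0112, 0.0296]), (236, [0.4428, 0.0116, 0.032]), (238, [0.4427, 0.0119, 0.034]), (240, [0.4428, 0.0123, 0.0363]), (242, [0.4421, 0.0124, 0.037]), (244, [0.4426, 0.0128, 0.04])]
w_cap8 293 [(226, [0.443, 0.0114, 0.0201]), (228, [0.4411, 0.0111, 0.0187]), (230, [0.4
[... 924 characters left out ...]
7, 0.04])]
w_cap7 312 [(226, [0.4333, -0.0031, 0.0003]), (228, [0.4314, -0.0035, -0.0009]), (230, [0.4302, -0.0035, -0.0007]), (232, [0.4416, 0.0027, 0.0258]), (234, [0.442, 0.0034, 0.0288]), (236, [0.4422, 0.004, 0.0314]), (238, [0.4417, 0.0042, 0.0327]), (240, [0.4417, 0.0046, 0.0348]), (242, [0.4417, 0.0051, 0.0368]), (244, [0.4408, 0.0051, 0.0373])]
w_cap7 316 [(226, [0.4326, -0.006, -0.0014]), (228, [0.4316, -0.0059, -0.0005]), (230, [0.4302, -0.006, -0.0006]), (232, [0.4416, 0.0006, 0.0258]), (234, [0.4421, 0.0014, 0.0289]), (236, [0.4418, 0.0017, 0.0307]), (238, [0.4416, 0.0021, 0.0325]), (240, [0.4418, 0.0027, 0.0351]), (242, [0.441, 0.0028, 0.0356]), (244, [0.4418, 0.0036, 0.0391])]
```

View pics/z.png

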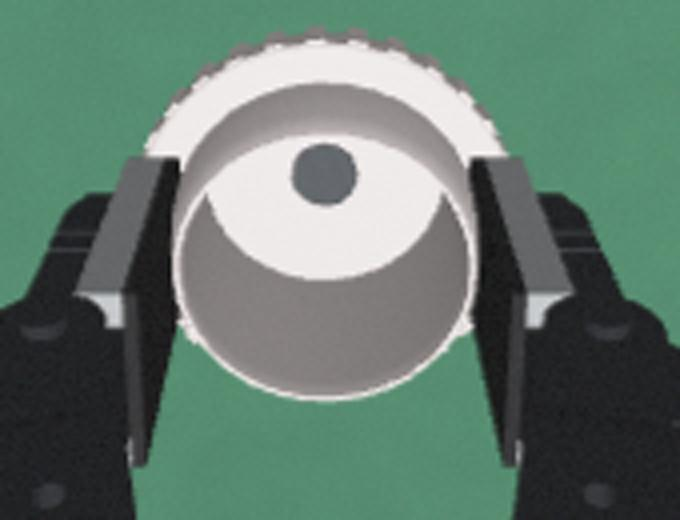

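step_arm([
  [0,0,-0.005,0,0,0,0.03],
  [0,0,-0.01,0,0,0,0.03],
  [0,0,-0.015,0,0,0,0.03],
  [0,0,-0.02,0,0,0,0.03],
  [0,0,-0.02,0,0,0,0.03],
  [0,0,0,0,0,0,0.03],
  [0,0,0,0,0,0,0.03],
])

```text
time: 7.25
tool_pos: [0.4304, 0.0339, 0.0595]
tool_rot: [-0.0, 1.0, -0.002, 0.0]
contact_force: [0.4, -0.5, -0.9]
gripper_width: 0.464
```

Run:
```python
from h import *
go(.629,-.2105,.08,0)
cam,p,W=look('w_cap9')
P,R=pose();T=R.inv().apply((W-P).reshape(-1,3)).reshape(W.shape)
q=T[200:230,215:290].reshape(-1,3);print(np.percentile(q[:,2],[5,25,50,75]).round(4))
```

```text
t 7.25 pos [0.4304 0.0339 0.0595] yaw -0.2 w 39.6 F [ 0.4 -0.5 -0.9]
shift [ 0.1994  0.2437 -0.0203] turn [-0.    -0.001 -0.003] rows>= 6.3
[nan nan nan nan]
```

View pics/w_cap9.png

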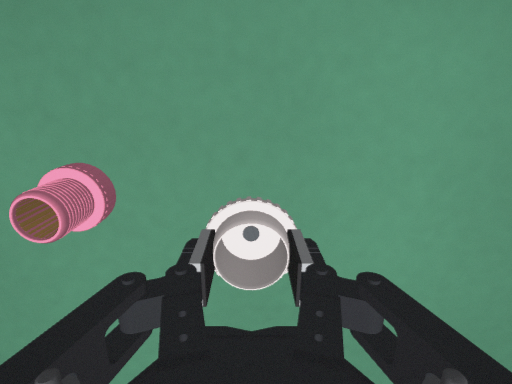

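step_arm([
  [0.028,0.035,0,0,0,0,0.03],
  [0.028,0.035,0,0,0,0,0.03],
  [0.028,0.035,0,0,0,0,0.03],
  [0.029,0.035,0,0,0,0,0.03],
  [0.029,0.035,0,0,0,0,0.03],
  [0.029,0.035,0,0,0,0,0.03],
  [0.029,0.034,0,0,0,0,0.03],
  [0,0,0,0,0,0,0.03],
])

```text
time: 8.1
tool_pos: [0.6307, -0.2146, 0.0567]
tool_rot: [0.0, 1.0, -0.003, -0.001]
contact_force: [-1.0, 0.4, -0.6]
gripper_width: 0.468
```

step_arm([
  [0,0,0,0,0,0,0.03],
  [0,0,0,0,0,0,0.03],
  [0,0,0,0,0,0,0.03],
])

```text
time: 8.4
tool_pos: [0.6285, -0.2095, 0.0587]
tool_rot: [-0.0, 1.0, -0.001, -0.001]
contact_force: [-0.9, 0.4, -0.6]
gripper_width: 0.467
```

Run:
```python
from h import *
go(.63,-.2105,.035,0)
cam,p,W=look('w_p1')
P,R=pose();print(P)
g=(.629,-.2105)
print('flange',edgefit(p,W,cam,.008,.048,g),edgefit(p,W,cam,.026,.038,g,.003,inner=2))
print('brim',edgefit(p,W,cam,P[2]+.0096+.018,.027,P[:2],.004))
```

```text
t 8.4 pos [ 0.6285 -0.2095  0.0587] yaw -0.1 w 39.9 F [-0.9  0.4 -0.6]
shift [0.0016 0.001  0.0237] turn [-0.001  0.001 -0.002] rows>= 0.5
[ 0.62869934 -0.20961896  0.0590929 ]
flange (array([ 0.6289, -0.2096,  0.0474]), 105, 0.00018) (array([ 0.6313, -0.2096,  0.0377]), 78, 0.0005)
brim (array([ 0.6269, -0.2083,  0.0278]), 100, 0.00063)
```

View pics/w_p1.png

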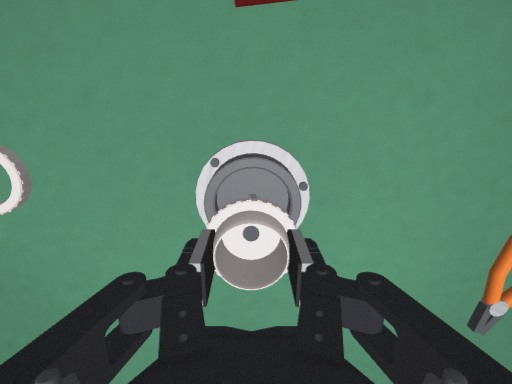

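step_arm([
  [0.0015,0.001,0.02,0,0,0,0.03],
  [0,0,0.01,0,0,0,0.03],
  [0,0,0,0,0,0,0.03],
  [0,0,0.01,0,0,0,0.03],
  [0,0,0.008,0,0,0,0.03],
  [0,0,0.004,0,0,0,0.03],
  [0,0,0,0,0,0,0.03],
  [0,0,0,0,0,0,0.03],
])

```text
time: 9.25
tool_pos: [0.631, -0.2119, 0.0073]
tool_rot: [0.0, 1.0, -0.002, 0.0]
contact_force: [0.3, -0.7, -0.9]
gripper_width: 0.467
```

Run:
```python
from h import *
go(.63,-.2105,.0024,0)
cam,p,W=look('w_p2')
```

```text
t 9.25 pos [ 0.631  -0.2119  0.0073] yaw -0.2 w 39.9 F [ 0.3 -0.7 -0.9]
shift [-0.001  -0.0014  0.0049] turn [ 0.    -0.    -0.003] rows>= 0.1
```

View pics/w_p2.png

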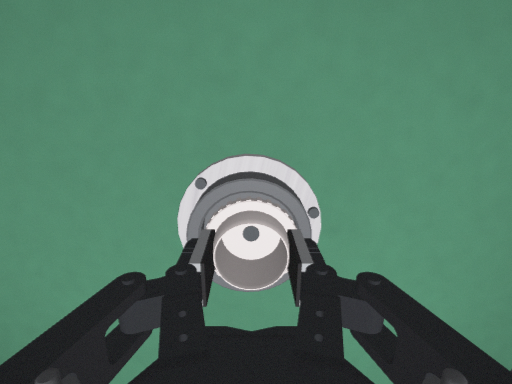

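step_arm([
  [-0.0005,-0.001,0.003,0,0,0,0.03],
  [0,0,0.002,0,0,0,0.03],
  [0,0,0,0,0,0,0.03],
  [0,0,0,0,0,0,0.03],
])

```text
time: 9.7
tool_pos: [0.6307, -0.2109, 0.0025]
tool_rot: [0.0, 1.0, -0.002, 0.0]
contact_force: [0.2, 0.2, 0.3]
gripper_width: 0.467
```

No contact force yet, so I'll go on down in small steps.

step_arm([
  [0,0,0.001,0,0,0,0.03],
  [0,0,0.001,0,0,0,0.03],
  [0,0,0,0,0,0,0.03],
])

```text
time: 10.0
tool_pos: [0.6308, -0.2108, 0.0025]
tool_rot: [-0.0, 1.0, -0.002, -0.0]
contact_force: [-4.8, 2.0, 10.4]
gripper_width: 0.467
```

step_arm([
  [0,0,-0.001,0,0,0,0.05],
  [0,0,0,0,0,0,0.06],
  [0,0,0,0,0,0,0.06],
  [0,0,-0.03,0,0,0,0.06],
  [0,0,-0.05,0,0,0,0.06],
  [0,0,-0.05,0,0,0,0.06],
  [0,0,0,0,0,0,0.06],
  [0,0,0,0,0,0,0.06],
])

```text
time: 10.8
tool_pos: [0.6317, -0.2114, 0.1336]
tool_rot: [0.001, 1.0, -0.002, 0.002]
contact_force: [-0.5, 0.6, -0.7]
gripper_width: 0.708
```

Run:
```python
from h import *
cam,p,W=look('w_p3')
g=(.629,-.2105)
print('flange',edgefit(p,W,cam,.008,.048,g))
print('bore',edgefit(p,W,cam,.045,.0185,g,.0025,inner=False),'brim',edgefit(p,W,cam,.030,.027,g,.003))
print(near(W,*g,.03,.038,.055),near(W,*g,.03,.028,.035))
```

```text
flange (array([ 0.6288, -0.2096,  0.0474]), 117, 0.00015)
bore (array([ 0.6309, -0.2099,  0.0191]), 120, 0.00025) brim (array([ 0.6299, -0.2099,  0.0272]), 120, 0.00018)
(400, array([ 0.631 , -0.2099,  0.0424]), array([ 0.6306, -0.2097,  0.0417]), np.float64(0.0454)) (827, array([ 0.6342, -0.2098,  0.0312]), array([ 0.6302, -0.2094,  0.0315]), np.float64(0.035))
```

View pics/w_p3.png

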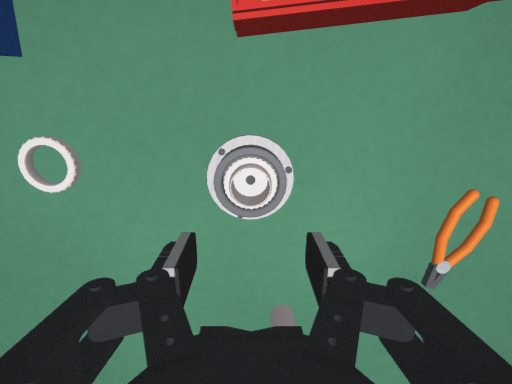

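step_arm([
  [-0.003,-0.045,-0.01,0,0,0,0.06],
  [-0.003,-0.045,-0.01,0,0,0,0.06],
  [-0.003,-0.045,-0.01,0,0,0,0.06],
  [-0.003,-0.045,-0.01,0,0,0,0.06],
  [-0.003,-0.045,-0.01,0,0,0,0.06],
  [-0.003,-0.045,0,0,0,0,0.06],
  [-0.003,-0.045,0,0,0,0,0.055],
  [-0.003,-0.045,0,0,0,0,0.055],
])

```text
time: 11.65
tool_pos: [0.6058, 0.1509, 0.1782]
tool_rot: [0.0, 1.0, -0.002, -0.002]
contact_force: [0.6, -0.1, -0.0]
gripper_width: 0.644
```

step_arm([
  [-0.003,-0.041,0,0,0,0,0.055],
  [0,0,0,0,0,0,0.055],
  [0,0,0,0,0,0,0.055],
  [0,0,0,0,0,0,0.055],
])

```text
time: 12.05
tool_pos: [0.6042, 0.1891, 0.1795]
tool_rot: [0.001, 1.0, -0.002, -0.001]
contact_force: [-0.1, -0.5, 0.7]
gripper_width: 0.647
```

Run:
```python
from h import *
cam,p,W=look('w_i1')
print(near(W,.615,.19,.03,.046,.06),near(W,.615,.19,.03,.018,.06))
g=near(W,.615,.19,.03,.046,.06)[1][:2]
print('top',edgefit(p,W,cam,.05,.0105,g,.003),'foot',edgefit(p,W,cam,.025,.0165,g,.003))
go(*g,.04,0)
```

```text
(285, array([0.6162, 0.1929, 0.049 ]), array([0.6156, 0.193 , 0.0489]), np.float64(0.0518)) (613, array([0.6189, 0.1929, 0.0374]), array([0.6158, 0.1925, 0.035 ]), np.float64(0.0518))
top (array([0.6158, 0.1929, 0.0104]), 120, 0.00073) foot (array([0.6155, 0.1926, 0.0156]), 120, 0.00015)
t 12.1 pos [0.6044 0.1889 0.18  ] yaw -0.3 w 55.2 F [-0.5 -0.2  0.3]
shift [ 0.012  -0.0042  0.14  ] turn [ 0.001  0.002 -0.005] rows>= 2.8
```

View pics/w_i1.png

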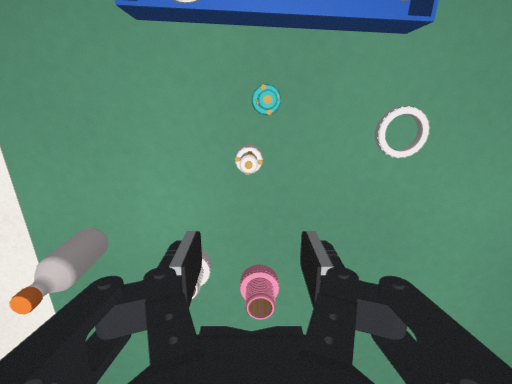

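step_arm([
  [0.011,-0.003,0.04,0,0,-0.004,0.05],
  [0,0,0.04,0,0,0,0.045],
  [0,0,0.03,0,0,0,0.045],
  [0,0,0,0,0,0,0.045],
  [0,0,0,0,0,0,0.045],
  [0,0,0,0,0,0,0.045],
])

```text
time: 12.7
tool_pos: [0.6177, 0.1929, 0.0742]
tool_rot: [-0.0, 1.0, -0.0, 0.002]
contact_force: [-0.1, -0.3, -0.2]
gripper_width: 0.527
```

Run:
```python
from h import *
cam,p,W=look('w_i2')
g=near(W,.615,.19,.03,.046,.06)[1][:2];print(g)
print('top',edgefit(p,W,cam,.05,.0105,g,.003),'foot',edgefit(p,W,cam,.025,.0165,g,.003))
go(.6155,.1925,.0,0)
```

```text
[0.6166 0.193 ]
top (array([0.617 , 0.1929, 0.0102]), 117, 0.00026) foot (array([0.6145, 0.1927, 0.0164]), 120, 0.00053)
t 12.75 pos [0.6178 0.1931 0.0745] yaw 0.0 w 45.2 F [ 0.9 -0.5  0.6]
shift [-0.0027  0.0007  0.0745] turn [-0.001 -0.005  0.   ] rows>= 1.5
```

View pics/w_i2.png

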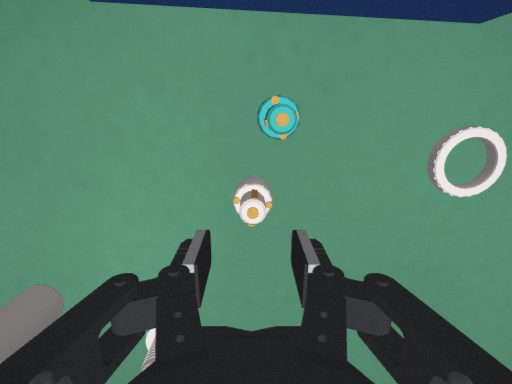

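step_arm([
  [-0.0015,0,0.03,0,0,0,0.045],
  [0,0,0.025,0,0,0,0.045],
  [0,0,0.019,0,0,0,0.045],
  [0,0,0,0,0,0,0.045],
  [0,0,0,0,0,0,0.045],
  [0,0,0,0,0,0,0.045],
])

```text
time: 13.35
tool_pos: [0.6163, 0.1936, 0.0001]
tool_rot: [-0.0, 1.0, 0.0, 0.002]
contact_force: [0.9, 1.0, -0.4]
gripper_width: 0.534
```

Run:
```python
from h import *
cam,p,W=look('w_i3')
go(.616,.1925,.0,0)
```

```text
t 13.4 pos [ 0.6162  0.1936 -0.    ] yaw 0.0 w 44.8 F [ 0.3 -0.8 -0.2]
shift [-0.0002  0.0011 -0.    ] turn [-0.001 -0.004  0.001] rows>= 0.0
```

View pics/w_i3.png

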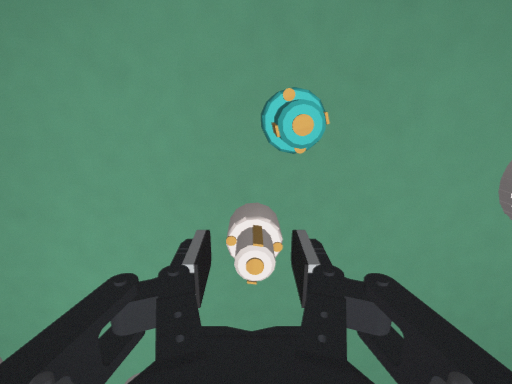

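step_arm([
  [0,0,0,0,0,0,0.03],
  [0,0,0,0,0,0,0.015],
  [0,0,0,0,0,0,0.01],
  [0,0,0,0,0,0,0.01],
  [0,0,0,0,0,0,0.01],
])

```text
time: 13.9
tool_pos: [0.6156, 0.1932, -0.0009]
tool_rot: [-0.0, 1.0, 0.0, 0.001]
contact_force: [-0.8, -0.7, 6.4]
gripper_width: 0.22
```

Run:
```python
from h import *
cam,p,W=look('w_i4')
go(.616,.1925,.0,0)
print('top',edgefit(p,W,cam,.05,.0105,(.616,.193),.003),'foot',edgefit(p,W,cam,.025,.0165,(.616,.193),.003))
for u in (230,272,232,270): print(u,[W[v,u].round(4).tolist() for v in range(226,240,2)])
```

```text
t 13.95 pos [ 0.6155  0.1933 -0.0009] yaw 0.0 w 18.6 F [-0.6 -1.   5.8]
shift [ 0.0005  0.0008 -0.0009] turn [-0.    -0.002  0.001] rows>= 0.0
top (array([0.6179, 0.1944, 0.01  ]), 120, 0.00011) foot (array([0.615 , 0.1907, 0.0159]), 82, 0.0012)
230 [[0.6259, 0.206, 0.0258], [0.6273, 0.2055, 0.0315], [0.6274, 0.2053, 0.0342], [0.6271, 0.2052, 0.0358], [0.6267, 0.2051, 0.0375], [0.6274, 0.2049, 0.0411], [0.627, 0.2048, 0.0426]]
272 [[0.6252, 0.1824, 0.0243], [0.6271, 0.1829, 0.0309], [0.627, 0.1831, 0.0333], [0.6269, 0.1832, 0.0355], [0.6267, 0.1834, 0.0374], [0.6265, 0.1835, 0.0394], [0.6267, 0.1837, 0.042]]
232 [[0.6261, 0.2048, 0.0262], [0.627, 0.2045, 0.0309], [0.6271, 0.2043, 0.0335], [0.6271, 0.2042, 0.0359], [0.6268, 0.2041, 0.0376], [0.627, 0.2039, 0.0404], [0.6255, 0.204, 0.0396]]
270 [[0.6262, 0.1837, 0.0265], [0.6273, 0.184, 0.0315], [0.6271, 0.1841, 0.0335], [0.6273, 0.1843, 0.0363], [0.6274, 0.1845, 0.0389], [0.6273, 0.1846, 0.041], [0.6269, 0.1847, 0.0423]]
```

View pics/w_i4.png

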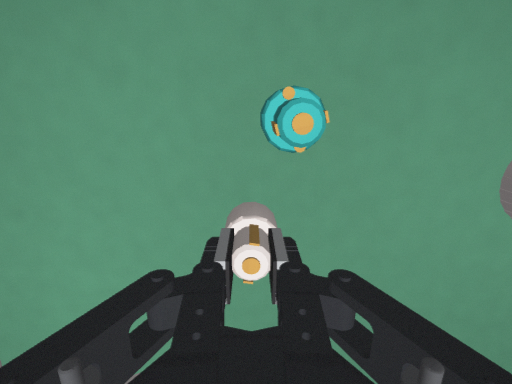

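step_arm([
  [0,0,-0.01,0,0,0,0.01],
  [0,0,-0.03,0,0,0,0.01],
  [0.002,0.02,-0.05,0,0,0,0.01],
  [0.002,0.044,0,0,0,0,0.01],
  [0.002,0.045,0,0,0,0,0.01],
  [0.002,0.045,0,0,0,0,0.01],
  [0.002,0.045,0,0,0,0,0.01],
  [0.002,0.045,0,0,0,0,0.01],
])

```text
time: 14.75
tool_pos: [0.6259, -0.0508, 0.0839]
tool_rot: [-0.0, 1.0, 0.0, -0.0]
contact_force: [1.2, 0.1, 0.2]
gripper_width: 0.218
```

step_arm([
  [0.002,0.045,0,0,0,0,0.01],
  [0,0.045,0,0,0,0,0.01],
  [0,0.045,0,0,0,0,0.01],
  [0,0.025,0,0,0,0,0.01],
  [0,0,0,0,0,0,0.01],
  [0,0,0,0,0,0,0.01],
  [0,0,0,0,0,0,0.01],
])

```text
time: 15.45
tool_pos: [0.6283, -0.208, 0.0835]
tool_rot: [-0.0, 1.0, 0.001, -0.0]
contact_force: [0.3, -0.0, -0.1]
gripper_width: 0.222
```

Run:
```python
from h import *
cam,p,W=look('w_j1')
go(.630,-.211,.06,0)
P=pose()[0]
print('top',edgefit(p,W,cam,P[2]+.0509,.0105,P[:2],.003))
print('bore',edgefit(p,W,cam,.045,.0185,(.63,-.21),.0025,inner=False),'flange',edgefit(p,W,cam,.008,.048,(.629,-.21)))
```

```text
t 15.5 pos [ 0.6284 -0.2078  0.0835] yaw 0.1 w 19.0 F [-0.3 -0.1 -0.5]
shift [0.0016 0.0032 0.0235] turn [-0.001  0.     0.002] rows>= 0.5
top (array([ 0.6308, -0.2069,  0.01  ]), 120, 0.00012)
bore (array([ 0.6324, -0.2099,  0.0182]), 107, 0.00041) flange (array([ 0.629 , -0.2096,  0.0473]), 111, 0.00012)
```

View pics/w_j1.png

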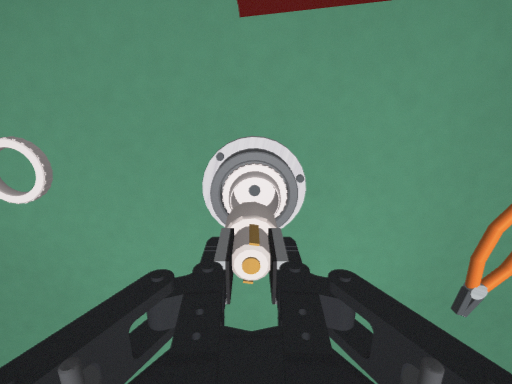

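step_arm([
  [0.0005,0.003,0.015,0,0,0,0.01],
  [0,0,0.009,0,0,0,0.01],
  [0,0,0,0,0,0,0.01],
  [0,0,0,0,0,0,0.01],
  [0,0,0,0,0,0,0.01],
])

```text
time: 16.0
tool_pos: [0.6291, -0.2123, 0.0598]
tool_rot: [0.0, 1.0, 0.0, 0.0]
contact_force: [-0.0, 0.2, -0.7]
gripper_width: 0.223
```

```bash
python3 - <<'E'
from h import *
cam,p,W=look('w_j2')
go(.629,-.211,.0151,0)
E
python3 -c "
import cv2;a=cv2.imread('pics/w_j2.png')[130:300,160:350];cv2.imwrite('pics/z.png',cv2.resize(a,None,fx=3.5,fy=3.5,interpolation=2))"
```

```text
t 16.05 pos [ 0.6293 -0.2124  0.0601] yaw 0.0 w 19.0 F [ 0.5 -0.2 -0.4]
shift [-0.0003 -0.0014  0.045 ] turn [ 0.    -0.001  0.001] rows>= 0.9
```

View pics/z.png

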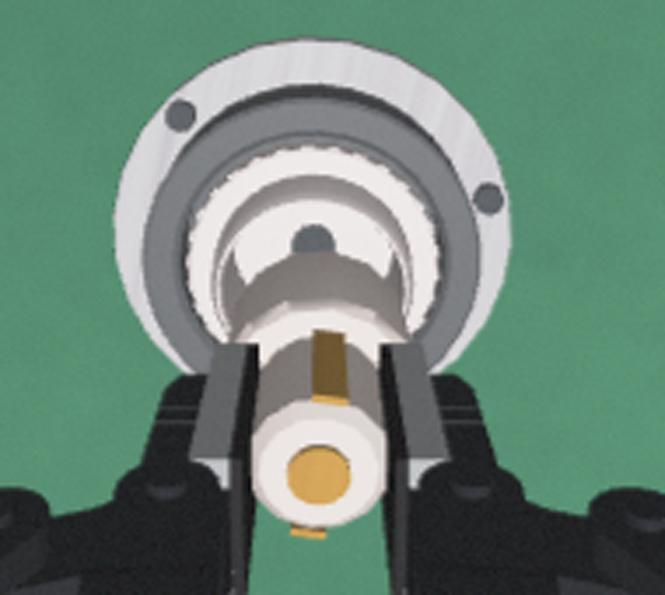

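step_arm([
  [0,-0.0013,0.008,0,0,0,0.01],
  [0,0,0.008,0,0,0,0.01],
  [0,0,0.006,0,0,0,0.01],
  [0,0,0,0,0,0,0.01],
  [0,0,0,0,0,0,0.01],
])

```text
time: 16.55
tool_pos: [0.6286, -0.2109, 0.0371]
tool_rot: [-0.0, 1.0, 0.0, -0.0]
contact_force: [0.0, -0.4, -0.7]
gripper_width: 0.227
```

```bash
python3 - <<'E'
from h import *
cam,p,W=look('w_j3')
go(.629,-.211,.0151,0)
E
python3 -c "
import cv2;a=cv2.imread('pics/w_j3.png')[130:300,160:350];cv2.imwrite('pics/z.png',cv2.resize(a,None,fx=3.5,fy=3.5,interpolation=2))"
```

```text
t 16.6 pos [ 0.629  -0.211   0.0377] yaw 0.0 w 18.8 F [ 1.   0.2 -0.3]
shift [ 0.     -0.      0.0226] turn [-0.    -0.     0.001] rows>= 0.5
```

View pics/z.png

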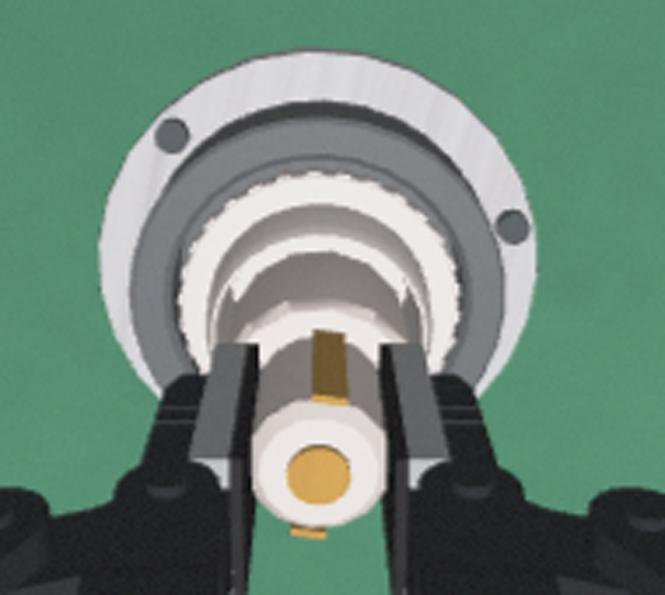

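step_arm([
  [0,0,0.007,0,0,0,0.01],
  [0,0,0.006,0,0,0,0.01],
  [0,0,0.004,0,0,0,0.01],
  [0,0,0.003,0,0,0,0.01],
  [0,0,0,0,0,0,0.01],
  [0,0,0,0,0,0,0.01],
])

```text
time: 17.2
tool_pos: [0.629, -0.211, 0.0176]
tool_rot: [-0.0, 1.0, 0.0, -0.0]
contact_force: [1.3, 0.6, -0.9]
gripper_width: 0.223
```

step_arm([
  [0,0,0.001,0,0,0,0.01],
  [0,0,0.001,0,0,0,0.01],
  [0,0,0,0,0,0,0.01],
  [0,0,0,0,0,0,0.01],
])

```text
time: 17.6
tool_pos: [0.629, -0.211, 0.0157]
tool_rot: [0.0, 1.0, 0.0, 0.0]
contact_force: [-0.6, -0.3, -1.4]
gripper_width: 0.225
```

step_arm([
  [0,0,0.001,0,0,0,0.01],
  [0,0,0.001,0,0,0,0.01],
  [0,0,0,0,0,0,0.01],
])

```text
time: 17.9
tool_pos: [0.6293, -0.2112, 0.0151]
tool_rot: [0.0, 1.0, 0.0, 0.0]
contact_force: [-2.9, 0.9, 5.8]
gripper_width: 0.221
```

step_arm([
  [0,0,-0.0005,0,0,0,0.025],
  [0,0,0,0,0,0,0.04],
  [0,0,0,0,0,0,0.045],
  [0,0,0,0,0,0,0.045],
  [0,0,-0.03,0,0,0,0.045],
  [0,0,-0.05,0,0,0,0.05],
  [0,0,-0.05,0,0,0,0.06],
  [0,0,0,0,0,0,0.06],
])

```text
time: 18.7
tool_pos: [0.6338, -0.2129, 0.1542]
tool_rot: [0.003, 1.0, 0.001, 0.007]
contact_force: [0.6, -0.0, 1.3]
gripper_width: 0.701
```

step_arm([
  [0,0,0,0,0,0,0.06],
  [0,0,0,0,0,0,0.06],
])

```text
time: 18.9
tool_pos: [0.6279, -0.2104, 0.1423]
tool_rot: [-0.001, 1.0, 0.0, -0.001]
contact_force: [0.4, -0.3, -0.4]
gripper_width: 0.701
```

Run:
```python
from h import *
cam,p,W=look('w_j4')
g=(.63,-.2105)
print('top',edgefit(p,W,cam,.066,.0105,g,.004),'brim',edgefit(p,W,cam,.030,.027,g,.003),'flange',edgefit(p,W,cam,.008,.048,g))
print(near(W,*g,.03,.06,.08),near(W,*g,.03,.028,.035))
go(.46,.267,.2,0)
```

```text
top (array([ 0.6312, -0.2096,  0.01  ]), 120, 0.00035) brim (array([ 0.6298, -0.2084,  0.0272]), 120, 0.00019) flange (array([ 0.6288, -0.2096,  0.0475]), 117, 0.00011)
(402, array([ 0.6311, -0.2096,  0.065 ]), array([ 0.6303, -0.2095,  0.0641]), np.float64(0.0683)) (766, array([ 0.6354, -0.2077,  0.0313]), array([ 0.6302, -0.2084,  0.0315]), np.float64(0.035))
t 18.95 pos [ 0.6276 -0.2103  0.1415] yaw 0.0 w 60.2 F [-0.6 -0.5 -0.8]
shift [-0.1674 -0.4775 -0.0569] turn [-0.002  0.004  0.001] rows>= 10.2
```

View pics/w_j4.png

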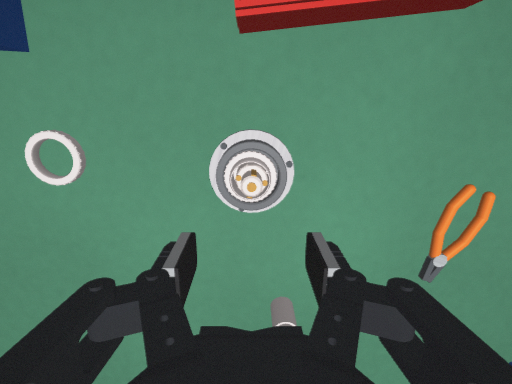

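step_arm([
  [-0.015,-0.044,-0.01,0,0,0,0.06],
  [-0.015,-0.044,-0.01,0,0,0,0.06],
  [-0.015,-0.044,-0.01,0,0,0,0.06],
  [-0.015,-0.044,-0.01,0,0,0,0.06],
  [-0.015,-0.044,-0.01,0,0,0,0.06],
  [-0.015,-0.044,-0.01,0,0,0,0.06],
  [-0.015,-0.044,0,0,0,0,0.06],
  [-0.015,-0.044,0,0,0,0,0.06],
])

```text
time: 19.75
tool_pos: [0.507, 0.1424, 0.2025]
tool_rot: [0.0, 1.0, 0.0, -0.001]
contact_force: [-0.4, -0.2, -0.7]
gripper_width: 0.7
```

step_arm([
  [-0.018,-0.042,0,0,0,0,0.06],
  [-0.018,-0.042,0,0,0,0,0.06],
  [-0.018,-0.042,0,0,0,0,0.06],
  [0,0,0,0,0,0,0.06],
  [0,0,0,0,0,0,0.06],
  [0,0,0,0,0,0,0.06],
  [0,0,0,0,0,0,0.06],
])

```text
time: 20.45
tool_pos: [0.4549, 0.2656, 0.2035]
tool_rot: [0.0, 1.0, -0.001, -0.001]
contact_force: [-0.4, 0.1, 0.3]
gripper_width: 0.704
```

Run:
```python
from h import *
cam,p,W=look('w_s1')
n=near(W,.46,.267,.04,.05,.07);print(n);g=n[2][:2]
print('bore',edgefit(p,W,cam,.058,.015,g,.003,inner=2),'skirt',edgefit(p,W,cam,.010,.027,g,.003),near(W,*g,.04,.015,.025))
go(*g,.1,0)
```

```text
(372, array([0.4627, 0.2742, 0.0556]), array([0.4621, 0.2744, 0.0547]), np.float64(0.0593))
bore (array([0.4617, 0.2739, 0.0149]), 120, 0.00011) skirt (array([0.4594, 0.2742, 0.0278]), 120, 0.00024) (514, array([0.4704, 0.2735, 0.0192]), array([0.4639, 0.2745, 0.0199]), np.float64(0.0248))
t 20.5 pos [0.455  0.2657 0.2037] yaw -0.1 w 60.1 F [-0.4  0.2 -0.3]
shift [ 0.0072 -0.0088  0.1037] turn [ 0.     0.001 -0.001] rows>= 2.1
```

View pics/w_s1.png

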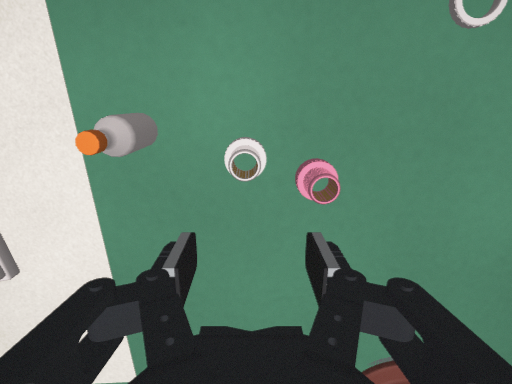

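step_arm([
  [0.0065,-0.008,0.04,0,0,0,0.06],
  [0,0,0.05,0,0,0,0.06],
  [0,0,0.04,0,0,0,0.06],
  [0,0,0,0,0,0,0.06],
  [0,0,0,0,0,0,0.06],
  [0,0,0,0,0,0,0.06],
])

```text
time: 21.1
tool_pos: [0.4634, 0.2753, 0.0774]
tool_rot: [-0.001, 1.0, 0.0, 0.002]
contact_force: [-0.1, 0.4, 0.3]
gripper_width: 0.705
```

Run:
```python
from h import *
cam,p,W=look('w_s2')
n=near(W,.46,.272,.04,.05,.07);print(n);g=n[2][:2]
print('bore',edgefit(p,W,cam,.058,.015,g,.003,inner=2),'skirt',edgefit(p,W,cam,.010,.027,g,.003))
go(*g,.001,0)
```

```text
(950, array([0.4634, 0.2743, 0.0554]), array([0.4619, 0.2744, 0.0545]), np.float64(0.0591))
bore (array([0.462 , 0.2741, 0.015 ]), 120, 4e-05) skirt (array([0.4584, 0.274 , 0.028 ]), 91, 0.00019)
t 21.15 pos [0.4636 0.2756 0.0778] yaw 0.0 w 60.1 F [-0.3  0.3 -0.3]
shift [-0.0021  0.0013  0.0768] turn [-0.002 -0.005  0.   ] rows>= 1.5
```

View pics/w_s2.png

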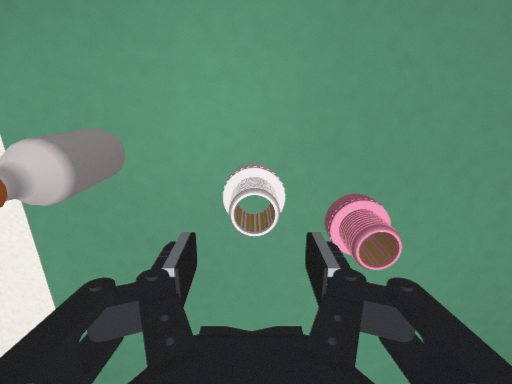

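step_arm([
  [-0.0015,0.001,0.03,0,0,0,0.054],
  [0,0,0.025,0,0,0,0.054],
  [0,0,0.021,0,0,0,0.054],
  [0,0,0,0,0,0,0.054],
  [0,0,0,0,0,0,0.054],
  [0,0,0,0,0,0,0.054],
])

```text
time: 21.75
tool_pos: [0.4616, 0.2747, 0.0009]
tool_rot: [-0.001, 1.0, 0.0, 0.002]
contact_force: [-0.2, -0.6, -0.0]
gripper_width: 0.635
```

Run:
```python
from h import *
cam,p,W=look('w_s3')
go(.4615,.274,.001,0)
```

```text
t 21.8 pos [0.4615 0.2747 0.0007] yaw 0.0 w 53.9 F [-0.1  0.6  0.7]
shift [ 0.      0.0007 -0.0003] turn [-0.002 -0.004  0.001] rows>= 0.0
```

View pics/w_s3.png

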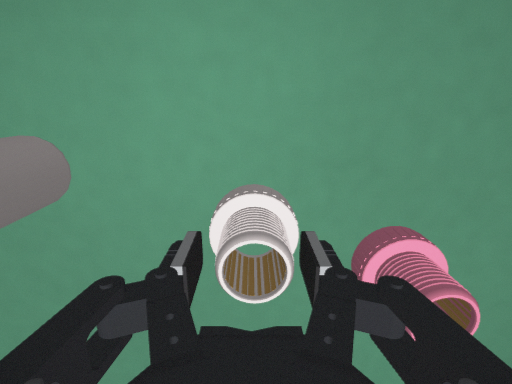

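step_arm([
  [0,0,0,0,0,0,0.04],
  [0,0,0,0,0,0,0.028],
  [0,0,0,0,0,0,0.028],
  [0,0,0,0,0,0,0.028],
  [0,0,0,0,0,0,0.028],
])

```text
time: 22.3
tool_pos: [0.461, 0.2744, 0.0002]
tool_rot: [-0.001, 1.0, 0.0, 0.001]
contact_force: [-1.6, 1.2, 6.4]
gripper_width: 0.427
```

Run:
```python
from h import *
cam,p,W=look('w_s4')
go(.4615,.274,.001,0)
print('bore',edgefit(p,W,cam,.058,.015,(.462,.274),.003,inner=2))
```

```text
t 22.35 pos [4.610e-01 2.744e-01 2.000e-04] yaw 0.1 w 36.5 F [-0.8  0.1  6.6]
shift [ 0.0005  0.0004 -0.0008] turn [-0.001 -0.003  0.001] rows>= 0.0
bore (array([0.4624, 0.2755, 0.0151]), 120, 7e-05)
```

View pics/w_s4.png

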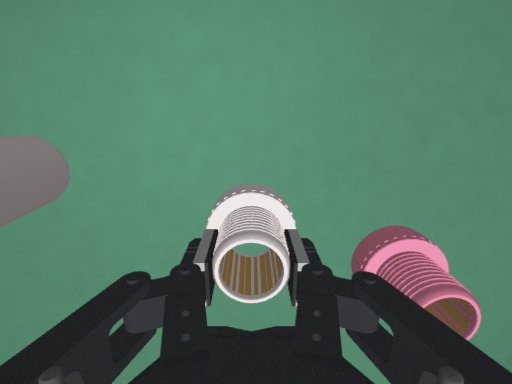

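step_arm([
  [0,0,-0.01,0,0,0,0.028],
  [0,0,-0.03,0,0,0,0.028],
  [0,0,-0.05,0,0,0,0.028],
  [0.015,0.04,-0.02,0,0,0,0.028],
  [0.015,0.044,0,0,0,0,0.028],
  [0.015,0.044,0,0,0,0,0.028],
  [0.015,0.044,0,0,0,0,0.028],
  [0.015,0.044,0,0,0,0,0.028],
])

```text
time: 23.15
tool_pos: [0.5349, 0.0562, 0.1088]
tool_rot: [-0.0, 1.0, 0.0, 0.0]
contact_force: [0.1, 0.1, -0.7]
gripper_width: 0.427
```

step_arm([
  [0.015,0.044,0,0,0,0,0.028],
  [0.015,0.044,0,0,0,0,0.028],
  [0.015,0.044,0,0,0,0,0.028],
  [0.015,0.044,0,0,0,0,0.028],
  [0.015,0.044,0,0,0,0,0.028],
  [0.015,0.044,0,0,0,0,0.028],
  [0,0,0,0,0,0,0.028],
  [0,0,0,0,0,0,0.028],
])

```text
time: 23.95
tool_pos: [0.6247, -0.2067, 0.1081]
tool_rot: [-0.0, 1.0, -0.0, -0.0]
contact_force: [-0.6, -0.2, -0.9]
gripper_width: 0.424
```

Run:
```python
from h import *
go(.629,-.2098,.085,0)
```

```text
t 23.95 pos [ 0.6247 -0.2067  0.1081] yaw -0.1 w 36.2 F [-0.6 -0.2 -0.9]
shift [0.0044 0.0031 0.0231] turn [-0.001  0.001 -0.001] rows>= 0.5
```

step_arm([
  [0.003,0.002,0.01,0,0,0,0.028],
  [0,0,0.01,0,0,0,0.028],
  [0,0,0,0,0,0,0.028],
  [0,0,0,0,0,0,0.028],
  [0,0,0,0,0,0,0.028],
])

```text
time: 24.45
tool_pos: [0.628, -0.2075, 0.0883]
tool_rot: [0.0, 1.0, 0.001, 0.0]
contact_force: [0.4, -0.9, 0.6]
gripper_width: 0.426
```

```bash
python3 - <<'E'
from h import *
go(.629,-.2098,.085,0)
cam,p,W=look('w_t1')
P=pose()[0]
print('bore',edgefit(p,W,cam,P[2]+.058,.015,P[:2],.003,inner=2),'flange',edgefit(p,W,cam,.008,.048,(.629,-.21)))
E
python3 -c "
import cv2;a=cv2.imread('pics/w_t1.png')[130:330,150:360];cv2.imwrite('pics/z.png',cv2.resize(a,None,fx=3,fy=3,interpolation=2))"
```

```text
t 24.45 pos [ 0.628  -0.2075  0.0883] yaw 0.1 w 36.4 F [ 0.4 -0.9  0.6]
shift [0.001  0.0023 0.0033] turn [ 0.    -0.     0.002] rows>= 0.1
bore (array([ 0.6299, -0.2064,  0.0151]), 120, 6e-05) flange (array([ 0.6289, -0.2096,  0.0474]), 104, 0.00018)
```

View pics/z.png

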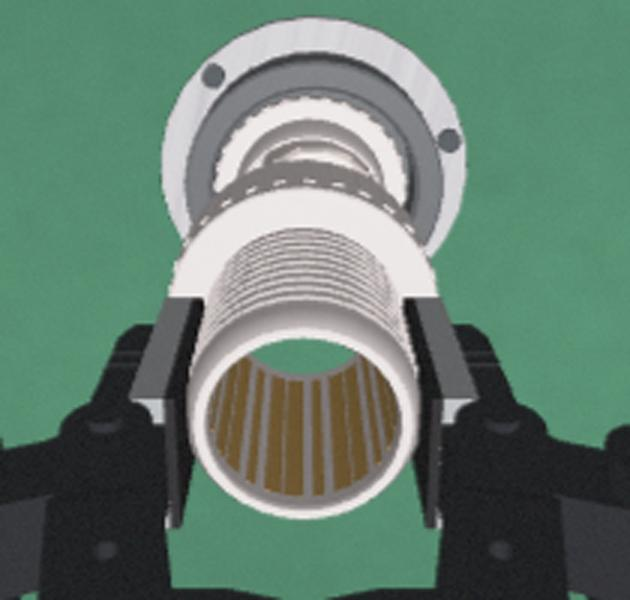

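step_arm([
  [0.0005,0.002,0.01,0,0,0,0.028],
  [0,0,0.01,0,0,0,0.028],
  [0,0,0.009,0,0,0,0.028],
  [0,0,0.009,0,0,0,0.028],
  [0,0,0,0,0,0,0.028],
  [0,0,0,0,0,0,0.028],
  [0,0,0,0,0,0,0.028],
])

```text
time: 25.2
tool_pos: [0.6288, -0.2102, 0.0506]
tool_rot: [0.0, 1.0, 0.0, 0.0]
contact_force: [0.6, -0.3, -0.1]
gripper_width: 0.429
```

```bash
python3 - <<'E'
from h import *
go(.6285,-.2099,.032,0)
cam,p,W=look('w_t2')
E
python3 -c "
import cv2;a=cv2.imread('pics/w_t2.png')[130:330,150:360];cv2.imwrite('pics/z.png',cv2.resize(a,None,fx=3,fy=3,interpolation=2))"
```

```text
t 25.2 pos [ 0.6288 -0.2102  0.0506] yaw 0.0 w 36.6 F [ 0.6 -0.3 -0.1]
shift [-0.0003 -0.0003  0.0186] turn [ 0.    -0.001  0.001] rows>= 0.4
```

View pics/z.png

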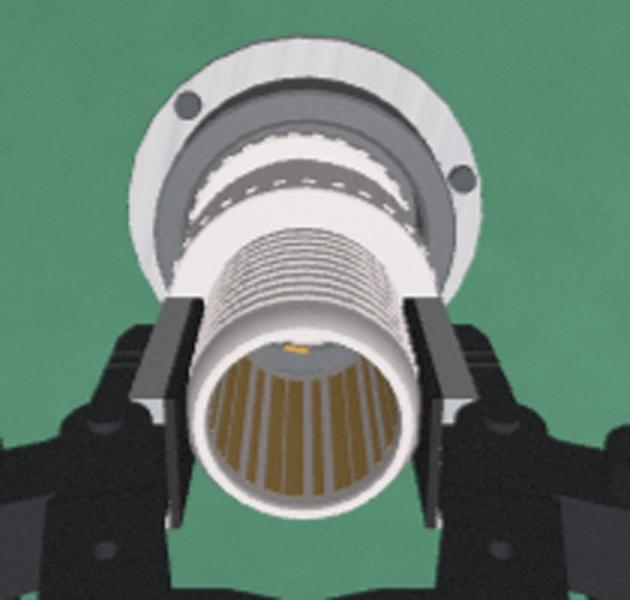

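step_arm([
  [0,0,0.005,0,0,0,0.028],
  [0,0,0.004,0,0,0,0.028],
  [0,0,0,0,0,0,0.028],
  [0,0,0.003,0,0,0,0.028],
  [0,0,0.003,0,0,0,0.028],
  [0,0,0,0,0,0,0.028],
  [0,0,0,0,0,0,0.028],
])

```text
time: 25.95
tool_pos: [0.6283, -0.21, 0.035]
tool_rot: [-0.0, 1.0, 0.0, -0.0]
contact_force: [0.1, -0.4, 0.3]
gripper_width: 0.429
```

step_arm([
  [0,0,0.0015,0,0,0,0.028],
  [0,0,0.0015,0,0,0,0.028],
  [0,0,0,0,0,0,0.028],
  [0,0,0,0,0,0,0.028],
])

```text
time: 26.35
tool_pos: [0.6285, -0.2101, 0.0323]
tool_rot: [0.0, 1.0, 0.0, 0.0]
contact_force: [1.1, -0.3, -0.3]
gripper_width: 0.423
```

step_arm([
  [0,0,0.001,0,0,0,0.028],
  [0,0,0.001,0,0,0,0.028],
  [0,0,0,0,0,0,0.028],
])

```text
time: 26.65
tool_pos: [0.629, -0.2102, 0.0322]
tool_rot: [0.0, 1.0, 0.0, 0.0]
contact_force: [-3.7, 2.0, 7.8]
gripper_width: 0.425
```

step_arm([
  [0,0,-0.001,0,0,0,0.04],
  [0,0,0,0,0,0,0.054],
  [0,0,0,0,0,0,0.06],
  [0,0,0,0,0,0,0.06],
  [0,0,-0.04,0,0,0,0.06],
  [0,0,-0.05,0,0,0,0.06],
  [0,0,-0.02,0,0,0,0.07],
  [0,0,0,0,0,0,0.07],
])

```text
time: 27.45
tool_pos: [0.6313, -0.2113, 0.147]
tool_rot: [0.002, 1.0, 0.0, 0.004]
contact_force: [0.7, 0.4, -0.5]
gripper_width: 0.818
```

step_arm([
  [0,0,0,0,0,0,0.07],
  [0,0,0,0,0,0,0.07],
  [0,0,0,0,0,0,0.07],
])

```text
time: 27.75
tool_pos: [0.6272, -0.2095, 0.1386]
tool_rot: [-0.001, 1.0, 0.0, -0.002]
contact_force: [-0.9, 0.6, 0.8]
gripper_width: 0.816
```

Run:
```python
from h import *
cam,p,W=look('w_t3')
g=(.63,-.2095)
print('bore',edgefit(p,W,cam,.09,.015,g,.003,inner=2),'skirt',edgefit(p,W,cam,.050,.027,g,.003),'flange',edgefit(p,W,cam,.008,.048,g))
print(near(W,*g,.03,.08,.11),near(W,*g,.027,.048,.056))
go(.645,.006,.15,0)
```

```text
bore (array([ 0.6302, -0.2092,  0.015 ]), 90, 5e-05) skirt (array([ 0.6294, -0.2092,  0.0271]), 98, 0.0002) flange (array([ 0.6286, -0.2096,  0.0475]), 120, 0.00014)
(789, array([ 0.6312, -0.2089,  0.0871]), array([ 0.63  , -0.2089,  0.0855]), np.float64(0.0909)) (857, array([ 0.6401, -0.2094,  0.0514]), array([ 0.6356, -0.209 ,  0.0519]), np.float64(0.0558))
t 27.8 pos [ 0.6274 -0.2095  0.1389] yaw 0.0 w 70.4 F [ 0.2 -1.  -0.6]
shift [ 0.0177 -0.2155 -0.0108] turn [-0.002  0.003  0.001] rows>= 4.3
```

View pics/w_t3.png

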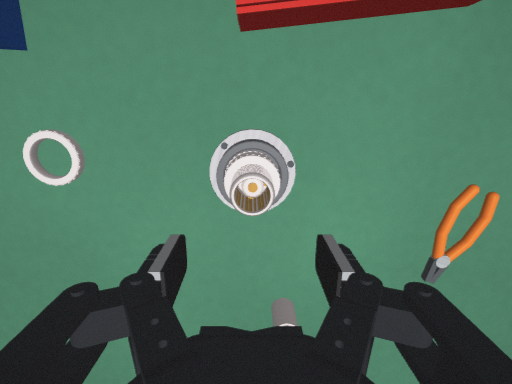

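step_arm([
  [0.003,-0.043,0,0,0,0,0.075],
  [0.003,-0.043,0,0,0,0,0.075],
  [0.003,-0.043,0,0,0,0,0.075],
  [0.003,-0.043,0,0,0,0,0.075],
  [0.003,-0.043,0,0,0,0,0.075],
  [0,0,0.03,0,0,0,0.075],
  [0,0,0.04,0,0,0,0.075],
  [0,0,0,0,0,0,0.075],
])

```text
time: 28.6
tool_pos: [0.6376, 0.0061, 0.0634]
tool_rot: [-0.001, 1.0, 0.001, -0.007]
contact_force: [-0.9, -0.3, -0.6]
gripper_width: 0.883
```

step_arm([
  [0,0,0,0,0,0,0.075],
  [0,0,0,0,0,0,0.075],
  [0,0,0,0,0,0,0.075],
])

```text
time: 28.9
tool_pos: [0.645, 0.0044, 0.0739]
tool_rot: [0.0, 1.0, 0.0, 0.002]
contact_force: [0.0, -0.2, 0.3]
gripper_width: 0.876
```

Run:
```python
from h import *
cam,p,W=look('w_r1')
g=(.645,.006)
print('ring',edgefit(p,W,cam,.012,.030,g,.004),edgefit(p,W,cam,.012,.0215,g,.004,inner=True),near(W,*g,.035,.008,.016))
go(.645,.006,-.033,0)
```

```text
ring (array([0.646 , 0.0077, 0.0298]), 120, 0.0002) (array([0.6457, 0.0077, 0.022 ]), 120, 8e-05) (1801, array([0.6467, 0.0078, 0.0109]), array([0.6452, 0.0078, 0.0107]), np.float64(0.0134))
t 28.95 pos [0.6449 0.0045 0.0737] yaw 0.0 w 74.8 F [-0.3  0.1  0.5]
shift [-0.0003 -0.0016  0.1067] turn [ 0.    -0.004  0.   ] rows>= 2.1
```

View pics/w_r1.png

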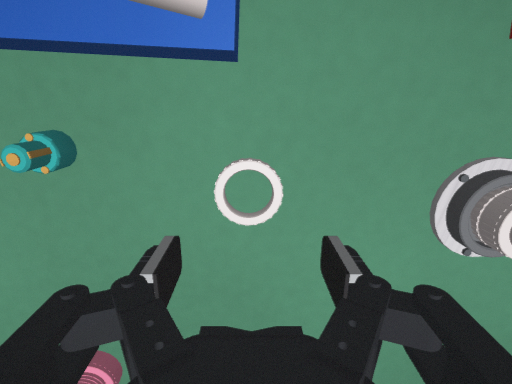

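step_arm([
  [0.0005,-0.002,0.035,0,0,0,0.075],
  [0,0,0.035,0,0,0,0.075],
  [0,0,0.026,0,0,0,0.075],
  [0,0,0,0,0,0,0.075],
  [0,0,0,0,0,0,0.075],
  [0,0,0,0,0,0,0.075],
])

```text
time: 29.55
tool_pos: [0.6461, 0.0067, -0.0219]
tool_rot: [0.0, 1.0, 0.0, 0.002]
contact_force: [0.1, -0.3, -0.0]
gripper_width: 0.877
```

Run:
```python
from h import *
cam,p,W=look('w_r2')
g=(.645,.006)
print('ring',edgefit(p,W,cam,.012,.030,g,.004),edgefit(p,W,cam,.012,.0215,g,.004,inner=True))
go(.6455,.0067,-.033,0)
for u in (170,174,328,332): print(u,[(v,W[v,u].round(4).tolist()) for v in range(230,246,2)])
```

```text
ring (array([0.6465, 0.0078, 0.0297]), 120, 0.00029) (array([0.6459, 0.0078, 0.0221]), 120, 1e-05)
t 29.6 pos [ 0.6461  0.0067 -0.0218] yaw 0.0 w 75.0 F [-0.2  0.1  0.4]
shift [-0.0006 -0.      0.0112] turn [ 0.    -0.005  0.001] rows>= 0.2
170 [(230, [0.6516, 0.0547, 0.0]), (232, [0.6504, 0.0547, 0.0003]), (234, [0.6488, 0.055, -0.0003]), (236, [0.6574, 0.0489, 0.0194]), (238, [0.658, 0.0479, 0.0228]), (240, [0.6574, 0.0477, 0.0238]), (242, [0.6574, 0.0471, 0.0259]), (244, [0.6572, 0.0466, 0.0276])]
174 [(230, [0.651, 0.0527, -0.0012]), (232, [0.6495, 0.0529, -0.0016]), (234, [0.649, 0.0525, 0.0001]), (236, [0.658, 0.0464, 0.0207]), (238, [0.6574, 0.0462, 0.0218]), (240, [0.6575, 0.0456, 0.024]), (242, [0.6575, 0.0451, 0.0261]), (244, [0.6559, 0.0455, 0.0251])]
328 [(230, [0.6511, -0.0374, -0.0011]), (232, [0.6501, -0.0373, -0.0004]), (234, [0.6491, -0.0373, 0.0001]), (236, [0.658, -0.0311, 0.0205]), (238, [0.6576, -0.0308, 0.0219]), (240, [0.6574, -0.0304, 0.0237]), (242, [0.6573, -0.0298, 0.0256]), (244, [0.6568, -0.0296, 0.0267])]
332 [(230, [0.6513, -0.0397, -0.0008]), (232, [0.6498, -0.0399, -0.001]), (234, [0.6486, -0.04, -0.001]), (236, [0.6575, -0.0335, 0.0195]), (238, [0.6573, -0.033, 0.0214]), (240, [0.6576, -0.0322, 0.0241]), (242, [0.6575, -0.0317, 0.026]), (244, [0.6575, -0.0311, 0.0281])]
```

View pics/w_r2.png

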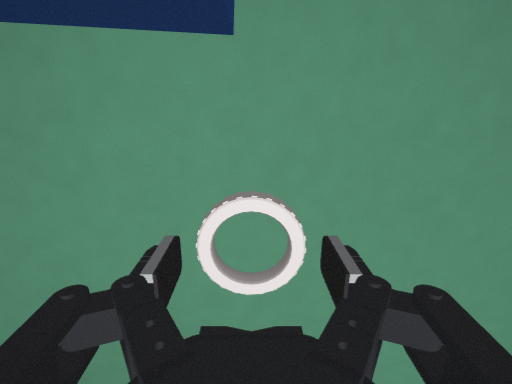

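step_arm([
  [0,0,0.006,0,0,0,0.072],
  [0,0,0.004,0,0,0,0.07],
  [0,0,0,0,0,0,0.07],
  [0,0,0,0,0,0,0.07],
  [0,0,0,0,0,0,0.06],
  [0,0,0,0,0,0,0.05],
  [0,0,0,0,0,0,0.05],
  [0,0,0,0,0,0,0.05],
])

```text
time: 30.4
tool_pos: [0.6455, 0.0068, -0.0325]
tool_rot: [0.0, 1.0, 0.0, 0.002]
contact_force: [-0.3, 0.8, 6.8]
gripper_width: 0.672
```

Run:
```python
from h import *
cam,p,W=look('w_r3')
g=(.645,.006)
print('ring',edgefit(p,W,cam,.012,.030,g,.004),edgefit(p,W,cam,.012,.0215,g,.004,inner=True))
go(.6455,.0067,-.033,0)
for u in (188,316): print(u,[(v,W[v,u].round(4).tolist()) for v in range(226,246,2)])
```

```text
ring (array([0.6471, 0.008 , 0.0296]), 120, 0.00022) (array([0.6465, 0.008 , 0.0221]), 120, 1e-05)
t 30.45 pos [ 0.6455  0.0069 -0.0325] yaw 0.0 w 57.2 F [-1.1 -0.   7.3]
shift [-0.      0.0002  0.0005] turn [ 0.    -0.003  0.001] rows>= 0.0
188 [(226, [0.6586, 0.0416, 0.0003]), (228, [0.6572, 0.0418, -0.0002]), (230, [0.6558, 0.042, -0.0006]), (232, [0.6567, 0.041, 0.0037]), (234, [0.6569, 0.0404, 0.0064]), (236, [0.6569, 0.0399, 0.0086]), (238, [0.657, 0.0394, 0.0112]), (240, [0.6568, 0.039, 0.0129]), (242, [0.6567, 0.0386, 0.0147]), (244, [0.6572, 0.038, 0.0177])]
316 [(226, [0.6583, -0.0272, -0.0006]), (228, [0.6571, -0.0273, -0.0006]), (230, [0.6561, -0.0273, -0.0002]), (232, [0.6574, -0.026, 0.005]), (234, [0.6571, -0.0256, 0.0067]), (236, [0.657, -0.0252, 0.0087]), (238, [0.6568, -0.0248, 0.0107]), (240, [0.6579, -0.0237, 0.0149]), (242, [0.6567, -0.0239, 0.0146]), (244, [0.6564, -0.0236, 0.0161])]
```

View pics/w_r3.png

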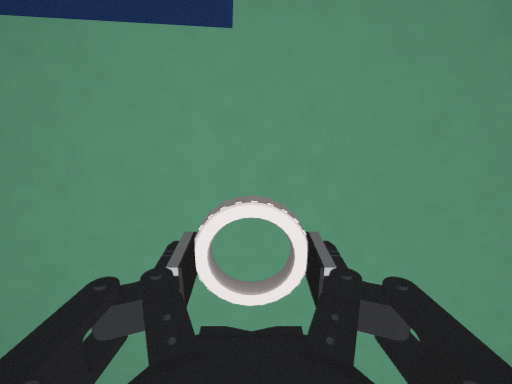

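step_arm([
  [0,0,-0.008,0,0,0,0.05],
  [0,0,-0.02,0,0,0,0.05],
  [0,0,-0.045,0,0,0,0.05],
  [0,0,-0.045,0,0,0,0.05],
  [-0.003,0.04,-0.003,0,0,0,0.05],
  [-0.003,0.04,0,0,0,0,0.05],
  [-0.003,0.04,0,0,0,0,0.05],
  [0,0,0,0,0,0,0.05],
])

```text
time: 31.25
tool_pos: [0.6345, -0.1173, 0.0867]
tool_rot: [0.001, 1.0, -0.002, 0.0]
contact_force: [-0.4, -0.1, -0.2]
gripper_width: 0.671
```

Run:
```python
from h import *
cam,p,W=look('w_r4')
go(.629,-.2103,.09,0)
```

```text
t 31.3 pos [ 0.6345 -0.1152  0.0864] yaw -0.2 w 57.4 F [0.  0.4 0.2]
shift [-0.0053  0.0952 -0.0036] turn [ 0.    -0.    -0.003] rows>= 1.9
```

View pics/w_r4.png

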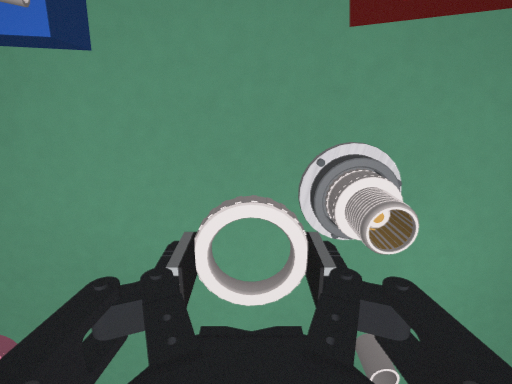

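step_arm([
  [-0.002,0.035,0,0,0,0,0.05],
  [-0.002,0.035,0,0,0,0,0.05],
  [-0.001,0.026,0,0,0,0,0.05],
  [0,0,0,0,0,0,0.05],
  [0,0,0,0,0,0,0.05],
  [0,0,0,0,0,0,0.05],
  [0,0,0,0,0,0,0.05],
])

```text
time: 32.0
tool_pos: [0.6301, -0.2075, 0.0861]
tool_rot: [-0.0, 1.0, 0.001, -0.0]
contact_force: [0.4, 0.2, -0.2]
gripper_width: 0.669
```

Run:
```python
from h import *
cam,p,W=look('w_u1')
go(.629,-.2103,.0195,0)
P=pose()[0]
print('ring',edgefit(p,W,cam,P[2]+.0325+.012,.0215,P[:2]+[.001,.001],.004,inner=True))
print('bore',edgefit(p,W,cam,.09,.015,(.63,-.2092),.003,inner=2))
```

```text
t 32.05 pos [ 0.6301 -0.2076  0.0861] yaw 0.1 w 57.1 F [0.2 0.5 0.1]
shift [-0.0011  0.0027  0.0666] turn [-0.     0.     0.002] rows>= 1.3
ring (array([ 0.631 , -0.2064,  0.0221]), 120, 4e-05)
bore (array([ 0.6298, -0.2091,  0.0147]), 75, 0.00011)
```

View pics/w_u1.png

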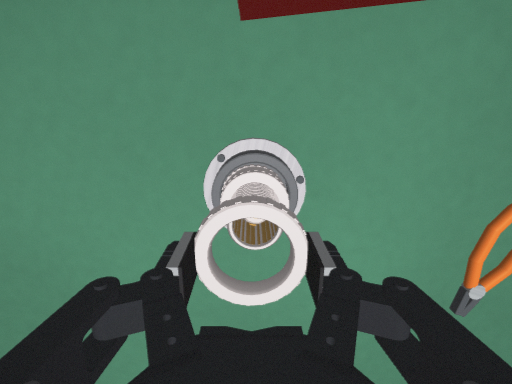

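step_arm([
  [-0.0008,0.0027,0.012,0,0,0,0.05],
  [0,0,0.011,0,0,0,0.05],
  [0,0,0,0,0,0,0.05],
  [0,0,0,0,0,0,0.05],
  [0,0,0,0,0,0,0.05],
  [0,0,0,0,0,0,0.05],
])

```text
time: 32.65
tool_pos: [0.6295, -0.2119, 0.0637]
tool_rot: [0.0, 1.0, 0.0, 0.0]
contact_force: [0.2, 0.1, -0.8]
gripper_width: 0.669
```

```bash
python3 - <<'E'
from h import *
cam,p,W=look('w_u2')
go(.629,-.2103,.0195,0)
P=pose()[0]
print('ring',edgefit(p,W,cam,P[2]+.0325+.012,.0215,P[:2]+[.001,.001],.004,inner=2))
print('bore',edgefit(p,W,cam,.09,.015,(.63,-.2092),.003,inner=2))
E
python3 -c "
import cv2;a=cv2.imread('pics/w_u2.png')[130:330,150:360];cv2.imwrite('pics/z.png',cv2.resize(a,None,fx=3,fy=3,interpolation=2))"
```

```text
t 32.7 pos [ 0.6295 -0.2119  0.0638] yaw 0.0 w 57.5 F [ 0.5  0.7 -0.6]
shift [-0.0006 -0.0016  0.0443] turn [ 0.    -0.001  0.001] rows>= 0.9
ring (array([ 0.6302, -0.2108,  0.0219]), 115, 0.00019)
bore (array([ 0.6303, -0.2091,  0.015 ]), 110, 5e-05)
```

View pics/z.png

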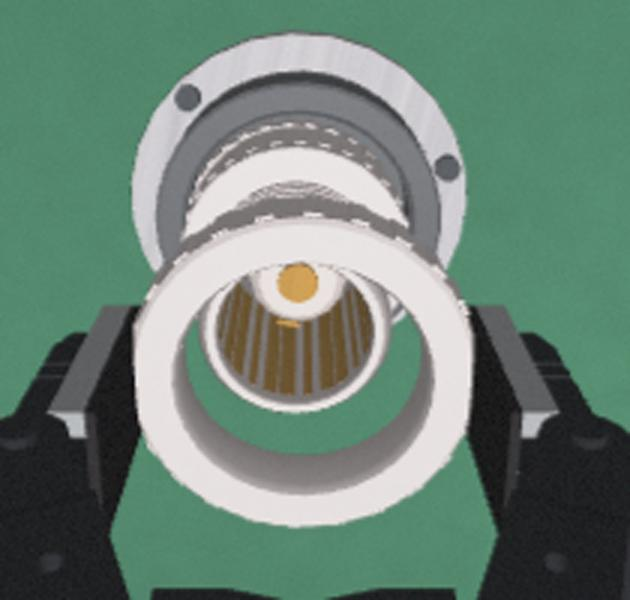

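step_arm([
  [0,-0.0016,0,0,0,0,0.05],
  [0,0,0.005,0,0,0,0.05],
  [0,0,0.005,0,0,0,0.05],
  [0,0,0.004,0,0,0,0.05],
  [0,0,0,0,0,0,0.05],
  [0,0,0,0,0,0,0.05],
])

```text
time: 33.3
tool_pos: [0.6289, -0.21, 0.0487]
tool_rot: [-0.0, 1.0, 0.0, -0.0]
contact_force: [-0.1, -0.2, -0.1]
gripper_width: 0.671
```

```bash
python3 - <<'E'
from h import *
cam,p,W=look('w_u3')
go(.629,-.2103,.0195,0)
P=pose()[0]
print('ring',edgefit(p,W,cam,P[2]+.0325+.012,.0215,P[:2]+[.001,.001],.004,inner=2))
print('bore',edgefit(p,W,cam,.09,.015,(.63,-.2092),.003,inner=2))
E
python3 -c "
import cv2;a=cv2.imread('pics/w_u3.png')[130:330,150:360];cv2.imwrite('pics/z.png',cv2.resize(a,None,fx=3,fy=3,interpolation=2))"
```

```text
t 33.35 pos [ 0.6291 -0.2101  0.0491] yaw 0.0 w 57.2 F [ 0.6  0.4 -0.4]
shift [-0.0001  0.0002  0.0296] turn [-0.     0.     0.001] rows>= 0.6
ring (array([ 0.6302, -0.209 ,  0.0221]), 120, 5e-05)
bore (array([ 0.6304, -0.2091,  0.0151]), 110, 8e-05)
```

View pics/z.png

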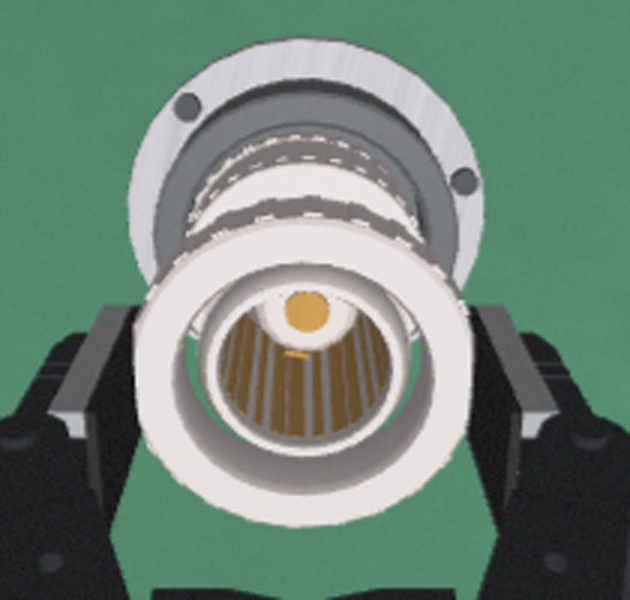

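Ring and barrel are centred to within 0.2 mm and the barrel has entered the ring. Lowering on.

step_arm([
  [0,0,0.007,0,0,0,0.05],
  [0,0,0.007,0,0,0,0.05],
  [0,0,0.006,0,0,0,0.05],
  [0,0,0.004,0,0,0,0.05],
  [0,0,0.003,0,0,0,0.05],
  [0,0,0,0,0,0,0.05],
  [0,0,0,0,0,0,0.05],
])

```text
time: 34.05
tool_pos: [0.6293, -0.2102, 0.0223]
tool_rot: [0.0, 1.0, 0.0, 0.0]
contact_force: [0.3, 0.1, 0.1]
gripper_width: 0.666
```

step_arm([
  [0,0,0.001,0,0,0,0.05],
  [0,0,0.001,0,0,0,0.05],
  [0,0,0,0,0,0,0.05],
  [0,0,0,0,0,0,0.05],
])

```text
time: 34.45
tool_pos: [0.6292, -0.2101, 0.0202]
tool_rot: [-0.0, 1.0, 0.0, 0.0]
contact_force: [0.1, -0.1, 0.4]
gripper_width: 0.668
```

step_arm([
  [0,0,0.001,0,0,0,0.05],
  [0,0,0.001,0,0,0,0.05],
  [0,0,0,0,0,0,0.05],
])

```text
time: 34.75
tool_pos: [0.6295, -0.2102, 0.0195]
tool_rot: [0.0, 1.0, 0.0, 0.0]
contact_force: [-1.6, 0.7, 4.9]
gripper_width: 0.671
```

step_arm([
  [0,0,-0.0005,0,0,0,0.06],
  [0,0,0,0,0,0,0.07],
  [0,0,0,0,0,0,0.075],
  [0,0,0,0,0,0,0.075],
  [0,0,-0.04,0,0,0,0.075],
  [0,0,-0.05,0,0,0,0.075],
  [0,0,-0.05,0,0,0,0.075],
  [0,0,0,0,0,0,0.075],
])

```text
time: 35.55
tool_pos: [0.6341, -0.2123, 0.1694]
tool_rot: [0.004, 1.0, 0.0, 0.008]
contact_force: [0.9, -1.5, 0.9]
gripper_width: 0.879
```

step_arm([
  [0,0,0,0,0,0,0.075],
  [0,0,0,0,0,0,0.075],
  [0,0,0,0,0,0,0.075],
])

```text
time: 35.85
tool_pos: [0.6278, -0.2096, 0.156]
tool_rot: [-0.001, 1.0, 0.0, -0.002]
contact_force: [-0.6, 0.2, 0.6]
gripper_width: 0.878
```

Run:
```python
from h import *
cam,p,W=look('w_v1')
g=(.63,-.2092)
print('ringout',edgefit(p,W,cam,.064,.030,g,.003),'bore',edgefit(p,W,cam,.09,.015,g,.003,inner=2),'flange',edgefit(p,W,cam,.008,.048,(.629,-.2096)))
print(near(W,*g,.021,.08,.11))
for a,b in((.63,.07),(0,0)): pass
w=W.reshape(-1,3);r=np.hypot(w[:,0]-g[0],w[:,1]-g[1]);q=w[(r>.023)&(r<.029)&(w[:,2]>.04)&(w[:,2]<.08)]
for lab,m in(('+x',q[:,0]-g[0]>.015),('-x',q[:,0]-g[0]<-.012),('+y',q[:,1]-g[1]>.015),('-y',q[:,1]-g[1]<-.015)): print(lab,m.sum(),np.median(q[m,2]).round(4))
ps,d=snap('side','side2');pt,dt=snap('top','top2')
a=cv2.imread('pics/side2.png')[90:200,230:360];cv2.imwrite('pics/z2.png',cv2.resize(a,None,fx=4,fy=4,interpolation=2))
a=cv2.imread('pics/top2.png');cv2.imwrite('pics/top2v.png',a)
```

```text
ringout (array([ 0.6303, -0.2092,  0.0299]), 117, 0.00033) bore (array([ 0.6303, -0.2092,  0.015 ]), 90, 4e-05) flange (array([ 0.6284, -0.2096,  0.0476]), 120, 0.00021)
(683, array([ 0.631 , -0.209 ,  0.0871]), array([ 0.6305, -0.2091,  0.0855]), np.float64(0.091))
+x 320 0.0631
-x 144 0.0633
+y 279 0.0632
-y 285 0.0633
```

View pics/w_v1.png

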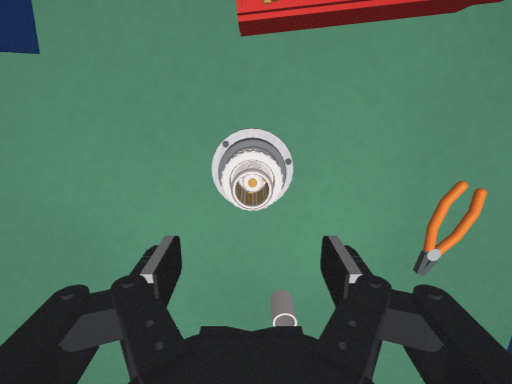

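View pics/z2.png

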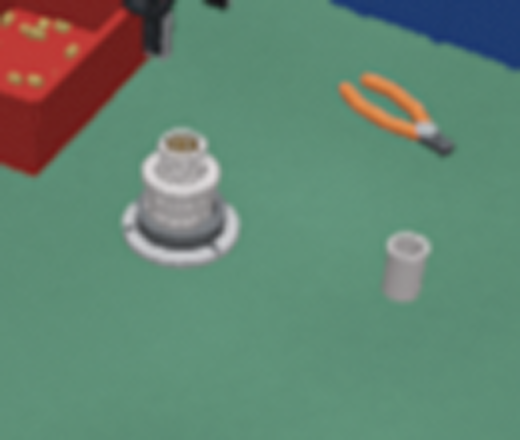

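View pics/top2.png

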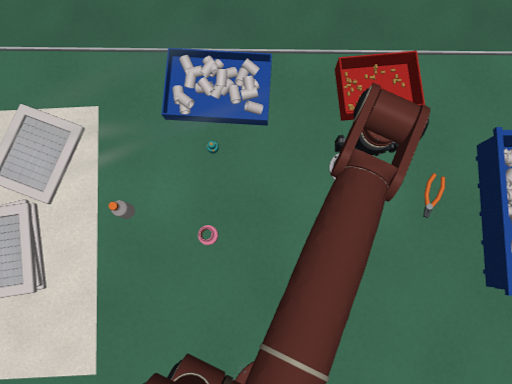

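Run:
```python
from h import *
print(job_done(), state()['time'], state()['contact_force'])
```

```text
the job is handed in; nothing more can be done
the job is handed in; nothing more can be done
```

The lampholder is assembled in the nest in the order asked: cap mouth up, insert thin end up, white sleeve over it, then the shade ring. I handed it in at about 36 s with the gripper open and clear. `job_done` gives no verdict.

**Last checks (wrist camera):**
- **Sleeve:** its top measured about 91 mm high, against 90 mm expected. After it was placed, its shoulder measured about 51.4 mm, against 52 mm.
- **Ring:** its top is level at 63.1–63.3 mm all round, against 64 mm expected. It and the sleeve's barrel are centred on the same point.
- **Forces:** each part met the one below at the expected height, with an upward force of 5–10 N. All forces I read stayed far below the limits.
- **Bystanders:** the bottle, cutters, pink look-alike and turquoise look-alike look unmoved in the last top view. The arm hid the tube there, but the side view shows it still standing upright.

**What disagreed or went wrong:**
- **Finger tips:** they sit about 33–41 mm behind the reported TCP, depending on the opening, not at it as described. My first grasp on the cap closed on air above it. I measured the real tip height from the depth images and used that for every grasp.
- **Cap shift:** it moved about 1.5 mm sideways in the pocket when the insert went in, which is within the pocket's clearance. I aimed the sleeve to allow for that.
- **Camera and arm readings:** they differed by about 1 mm in y.

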